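# Heft the drying tiles and stack the dry ones for the kiln

## Robot

A 6-joint arm with a two-finger parallel gripper is mounted at the origin on the work surface. World frame = base frame: x ahead of the robot, y to its left, z up, the work surface at z = 0. Lengths are in m, angles in degrees, forces in N, time in s.
With the tool pointing down it reaches from about 0.4 to 0.825 m from the base axis. Payload 7 kg.
Tool frame: the origin (TCP) lies on the centre line of the jaws, within the pads' length; the fingertips stand 22 mm ahead of it and the grasp point (between the pads) lies 3 mm ahead of it (ctrl.finger_overhang is the distance from the TCP to the fingertips, in m); z points along the fingers, y is the line along which they close (so a half turn about z gives the same grasp; the last joint's range is limited). The gripper opens to 88 mm and grips with 3 to 60 N. Pads are 19 mm wide; open, the fingers measure 130 mm over their backs; the gripper's body (78 mm by 193 mm) begins 47 mm behind the grasp point.
Start: joints at [-54.139, 20.546, 0.682, 0, -70.136, -16.507], TCP at [0.224, -0.637, 0.249] pointing down, gripper open.
Joint ranges: [-176.03, 176.03], [-82.01, 121.73], [-58.28, 71.71], [-173.87, 95.51], [-174.79, -0.11], [-173.66, 173.66]. Speed limits (degrees/s): [136.94, 136.94, 172.46, 180, 180, 180].

## Interface

Orientations are given as [roll, pitch, yaw] about the fixed x, y, z axes, in that order (R = Rz(yaw) Ry(pitch) Rx(roll)).
In Python, from plant import ctrl gives the robot as it stands. The module is installed in compiled form; this text tells all that it offers.
- The arm moves only by the shell command python3 -m creep 'ROWS'. ROWS is JSON, a list of rows, each an object with "grip": the closure, from 0 (fully open) to 1 (shut); "delta_pos": the shift along the tool's x, y, z scaled (see below), a list of three; "rotation": the turn, a rotation vector about the tool's x, y, z scaled (see below), a list of three. A call has 1 to 5 rows; each row is the pose to reach, as a shift and turn from the pose commanded when the call began, along the tool's axes at that moment; what a row does not reach only later rows make up. The controller multiplies each number of a shift by 10 cm and each number of a turn by pi/2 rad. A row lasts 1/10 s, in which the tool goes at most 50 mm and 8.59 degrees, less where a joint would pass 70% of its speed; a pose out of reach is approached as far as the arm can. A call with a number of a shift or a turn outside -1 to 1 is refused whole. A call with a gripper value outside its range is refused whole. The fingers move at their own pace and stop on an object; the grip force is fixed at half the most. Time passes only in rows, so rows that repeat a pose let the fingers close. It gives the time, the measured TCP pose, the force, the opening and the grip force at its end, in the units of the state.
- ctrl.get_obs(): the state, without advancing time (a new reading comes with each control period).
- ctrl.snapshot(name): name is "scene" or "side" or "wrist"; returns a dict with "color" (384x512x3 uint8, red, green, blue), "intrinsics" (3x3 intrinsics, pixels), "distortion" ([k1, k2, p1, p2, k3] as OpenCV has them; the pictures are not rectified), "R" (3x3) and "t" (3): a world point X has camera coordinates R X + t. Camera axes: x right, y down, z forward; pixel columns grow to the right and rows downward; lengths in m; the calibration is good to about 2 mm. A picture is of the moment at which its call begins. There is no depth.
- ctrl.close_job(): hands the job in; it is judged then, once.
The state is a dict: "clock": time; "joint_pos": joint angles; "qvel": joint speeds; "tau": joint torques, N m; "tool_pos": TCP position; "orientation": TCP orientation; "force": force on the tool from outside, world axes, zero at the start; "moment": the same for the moment, N m; "opening": finger opening in m; "gripper_force": force on a finger pad.
Only numpy, scipy, OpenCV 4.12 (cv2) and the standard library are available. Lean on these libraries where they do the work, as an engineer would, in place of code of your own. Each camera call takes 0.05 s, during which the arm holds its last target. There are 200 camera calls.

## Task

The clay tiles on the drying rack all look dry, but some may still be damp inside and then weigh noticeably more: pick each one up and feel its weight. Stack all the tiles that are dry right through in one square pile in the middle of the kiln shelf and lay the white cover batt squarely on top, while the damp ones stay (or go back) flat on the slats of the drying rack, none on top of another. Stand one cone pack from the pocket tray upright on the kiln shelf beside the pile, leave the other in the tray, and do not disturb the finished pots round about.

Things in the scene. Friction and masses are not known exactly. Their poses are not given: they have to be found in the camera images.
- tile_1: A thick floor tile of raw clay, 150 x 62 x 28 mm, terracotta-tan. Origin: centre of its underside; x along its 150 mm length, z up through its thickness. About 0.41 kg if dry right through, about 0.54 kg if still damp inside (each within 2 per cent); nothing but the weight tells them apart. Not every tile is there each time (None: absent).
- tile_2: A thick floor tile of raw clay, 150 x 62 x 28 mm, terracotta-tan. Origin: centre of its underside; x along its 150 mm length, z up through its thickness. About 0.41 kg if dry right through, about 0.54 kg if still damp inside (each within 2 per cent); nothing but the weight tells them apart. Not every tile is there each time (None: absent).
- tile_3: A thick floor tile of raw clay, 150 x 62 x 28 mm, terracotta-tan. Origin: centre of its underside; x along its 150 mm length, z up through its thickness. About 0.41 kg if dry right through, about 0.54 kg if still damp inside (each within 2 per cent); nothing but the weight tells them apart. Not every tile is there each time (None: absent).
- tile_4: A thick floor tile of raw clay, 150 x 62 x 28 mm, terracotta-tan. Origin: centre of its underside; x along its 150 mm length, z up through its thickness. About 0.41 kg if dry right through, about 0.54 kg if still damp inside (each within 2 per cent); nothing but the weight tells them apart. Not every tile is there each time (None: absent).
- tile_5: A thick floor tile of raw clay, 150 x 62 x 28 mm, terracotta-tan. Origin: centre of its underside; x along its 150 mm length, z up through its thickness. About 0.41 kg if dry right through, about 0.54 kg if still damp inside (each within 2 per cent); nothing but the weight tells them apart. Not every tile is there each time (None: absent).
- tile_6: A thick floor tile of raw clay, 150 x 62 x 28 mm, terracotta-tan. Origin: centre of its underside; x along its 150 mm length, z up through its thickness. About 0.41 kg if dry right through, about 0.54 kg if still damp inside (each within 2 per cent); nothing but the weight tells them apart. Not every tile is there each time (None: absent).
- drying_rack: Fixed slatted wooden rack, 340 (x) x 370 (y) mm, slats along its y, tops of the slats 24 mm above the table. Origin: centre of its underside, z up. The tiles start on it in two rows of three places (172 mm apart along x, 115 mm along y), long sides roughly along the rack's x.
- kiln_shelf: Fixed kiln shelf, a pale slab 200 (x) x 280 (y) x 18 mm on the table. Origin: centre of its underside, z up. The pile fits with the tiles' length along the shelf's x, leaving room on both sides (+y and -y) for the cone pack.
- shelf_mid (a point): The middle of the kiln shelf's upper face, 18 mm above the table.
- cover_batt: The cover batt, a loose white slab 150 x 62 x 12 mm, 0.24 kg, lying on the table. Origin: centre of its underside; x along its length, z up.
- cone_tray: Loose plywood pocket tray (0.3 kg), 100 (x) x 150 (y) x 20 mm, with three pockets 69 (x) x 33 (y) mm and 8 mm deep at y = -50, 0 and 50 mm; the middle one is empty. Origin: centre of its underside, z up. It and the cover batt may change places from start to start.
- cone_pack_1: A cone pack: a clay wad 64 (x) x 28 (y) x 20 (z) mm that carries three slim ceramic cones leaning a little towards +x, 60 mm high in all, about 60 g. Origin: centre of the wad's underside, z up. It starts standing in a pocket of the cone tray, sunk 8 mm deep with 2 mm of play. Grip the wad (or wad and cones) across its 28 mm.
- cone_pack_2: A cone pack: a clay wad 64 (x) x 28 (y) x 20 (z) mm that carries three slim ceramic cones leaning a little towards +x, 60 mm high in all, about 60 g. Origin: centre of the wad's underside, z up. It starts standing in a pocket of the cone tray, sunk 8 mm deep with 2 mm of play. Grip the wad (or wad and cones) across its 28 mm.
- bowl: Bystander: an ochre glazed bowl with a dark band, 114 mm across, 74 mm high. Origin: centre of its underside.
- cup: Bystander: a grey-blue glazed cup, 84 mm across, 85 mm high. Origin: centre of its underside.
- jar: Bystander: a speckled cream lidded jar, 92 mm across, 102 mm high. Origin: centre of its underside.
Things that resemble listed ones, but are neither listed nor needed, are in the scene too. What is shaped like the tile_4 but green, pink or red is not meant.

How it is judged:
By the outcome, as a careful person would: the job done as asked, in the order asked, and still so for the second after the job is handed in, with the robot touching nothing.
Of tile_1, tile_2, tile_3, tile_4, tile_5, tile_6 only 4 to 6 are there at a start; the rules pass over those that are not, and their reading is None.
At some moment in a run one of cone_tray may be knocked a few centimetres aside while the robot is not near it.
Once in a run the grip may slacken for a moment while it holds something.
It also fails if it takes over 210 s, if anything falls off the work surface, if the arm or the gripper's body presses on something with over 40 N, if the wrist force passes 120 N, or if a joint passes its speed limit or range.

## Working session

There is one attempt and no reset: what is moved stays moved. The work goes in short steps, Python scripts to look and compute and a shell command to move; the robot and the scene stay as the last step left them, time stands still between calls to the robot, and variables do not carry over. Pictures are saved under pics/ and viewed, at most 14 in all, crops included, and the job is handed in when it is done.

```bash
mkdir -p pics; ls
cat > h.py <<'E'
import cv2,numpy as np
from plant import ctrl
def snap(n,f=None):
    s=ctrl.snapshot(n)
    if f: cv2.imwrite(f'pics/{f}.png',s['color'][:,:,::-1])
    return s
def ray(s,uv,z):
    K=np.array(s['intrinsics']);d=np.array(s['distortion']);R=np.array(s['R']);t=np.array(s['t'])
    p=cv2.undistortPoints(np.array(uv,float).reshape(-1,1,2),K,d).reshape(-1,2)
    D=np.c_[p,np.ones(len(p))]@R; C=-R.T@t
    return C+D*((z-C[2])/D[:,2])[:,None]
def proj(s,X):
    return cv2.projectPoints(np.array(X,float).reshape(-1,1,3),cv2.Rodrigues(np.array(s['R']))[0],np.array(s['t']),np.array(s['intrinsics']),np.array(s['distortion']))[0].reshape(-1,2)
E
python3 - <<'E'
from h import *
a=snap('scene','s0');b=snap('side','d0')
np.save('pics/x.npy',0)
for s in(a,b):print(-np.array(s['R']).T@s['t'],np.array(s['R'])[2])
print({k:np.round(v,3) for k,v in ctrl.get_obs().items()})
E
```

```text
pics
[1.41340036 0.2808348  1.23467823] [-0.60145256 -0.19566987 -0.77457609]
[-0.36285481 -0.89296158  0.97395023] [ 0.55333272  0.57055376 -0.60687009]
{'clock': np.float64(0.1), 'joint_pos': array([-5.4138e+01,  2.0586e+01,  6.3800e-01, -1.8000e-02, -7.0136e+01,
       -1.6508e+01]), 'qvel': array([-0.053, -0.084,  0.114, -0.049, -0.034, -0.039]), 'tau': array([-1.0000e-03, -5.8417e+01,  2.9376e+01,  7.0150e+00,  1.0000e-02,
       -0.0000e+00]), 'tool_pos': array([ 0.224, -0.636,  0.248]), 'orientation': array([ 1.79915e+02, -8.00000e-03, -1.60652e+02]), 'force': array([ 0.015, -1.246,  0.088]), 'moment': array([-0.011, -0.033, -0.015]), 'gripper_force': np.float64(0.0), 'opening': np.float64(0.088)}
```

View pics/s0.png

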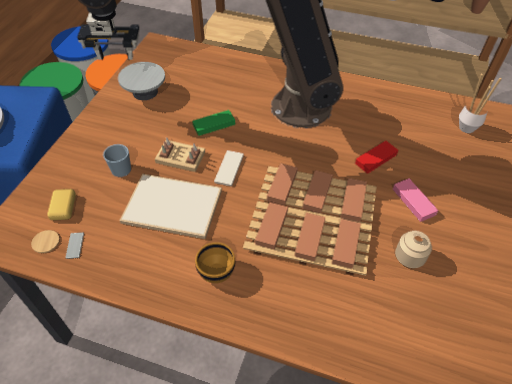

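View pics/d0.png

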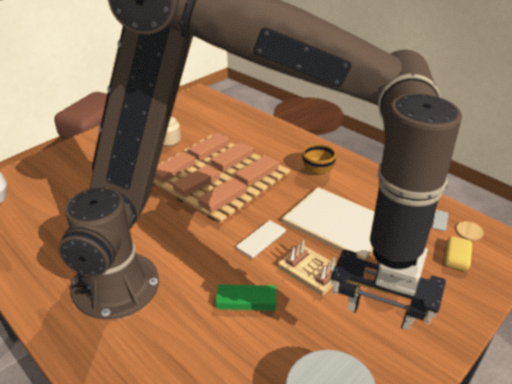

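Run:
```python
import cv2
a=cv2.imread('pics/s0.png')
cv2.imwrite('pics/c1.png',cv2.resize(a[155:280,240:390],None,fx=4.8,fy=4.8,interpolation=cv2.INTER_CUBIC))
cv2.imwrite('pics/c2.png',cv2.resize(a[130:245,110:255],None,fx=5,fy=5,interpolation=cv2.INTER_CUBIC))
```

```text
(no output)
```

View pics/c1.png

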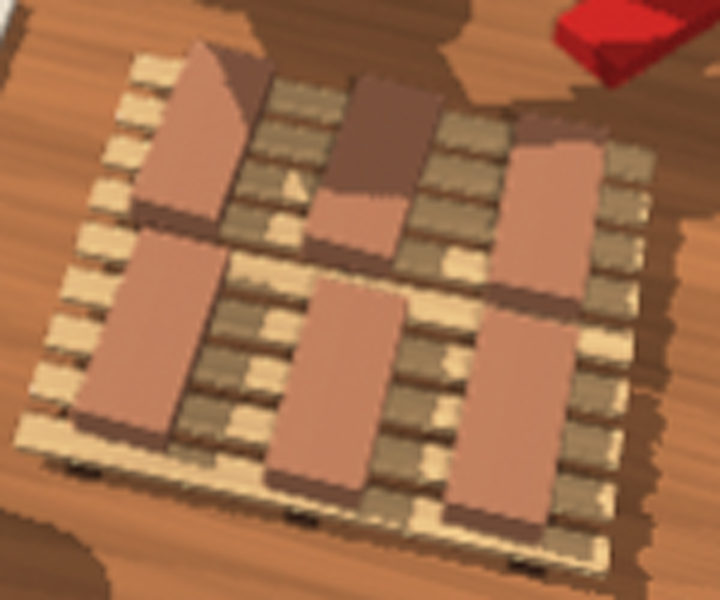

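View pics/c2.png

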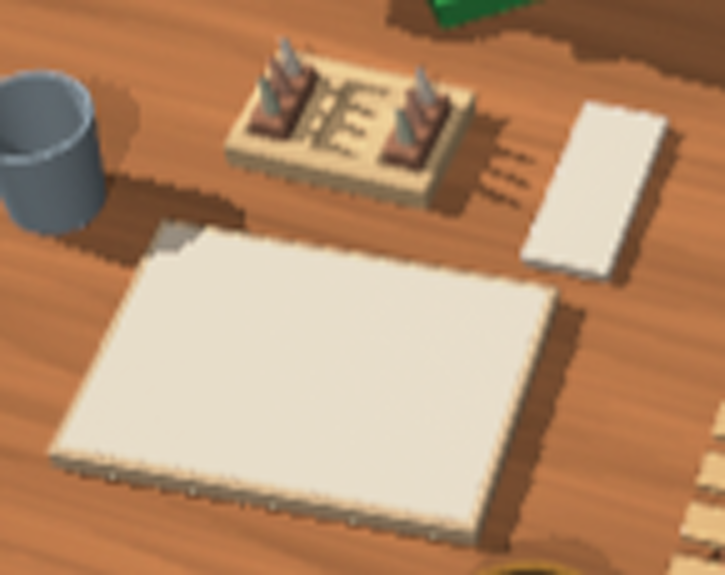

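```bash
cat >> h.py <<'E'
def fit(P,L,W):
    # P: 4 world pts ; order: any cyclic. returns cx,cy,yaw(deg, mod 180 in -90..90), sizes
    P=P[:,:2]
    from scipy.optimize import least_squares
    c=P.mean(0); e=[P[1]-P[0],P[2]-P[1]]
    if np.linalg.norm(e[0])<np.linalg.norm(e[1]): q=np.array([[-L,W],[-L,-W],[L,-W],[L,W]])/2; a=P[2]-P[1]+P[3]-P[0]
    else: q=np.array([[-L,-W],[L,-W],[L,W],[-L,W]])/2; a=P[1]-P[0]+P[2]-P[3]
    y0=np.arctan2(a[1],a[0])
    def f(v):
        R=np.array([[np.cos(v[2]),-np.sin(v[2])],[np.sin(v[2]),np.cos(v[2])]])
        return [min(np.linalg.norm(p-(R@k+v[:2])) for k in q) for p in P]
    v=least_squares(f,[*c,y0]).x; y=np.degrees(v[2]); y=(y+90)%180-90
    n=np.linalg.norm
    return np.round([v[0],v[1],y,n(P[1]-P[0]),n(P[2]-P[1]),n(P[3]-P[2]),n(P[0]-P[3])],4)
def go(x,y,z,yaw):
    # deltas in call units from measured pose to a tool-down pose
    from scipy.spatial.transform import Rotation as Ro
    o=ctrl.get_obs(); R=Ro.from_euler('xyz',o['orientation'],degrees=True)
    T=Ro.from_euler('xyz',[180,0,yaw],degrees=True)
    d=R.inv().apply(np.array([x,y,z])-o['tool_pos'])/0.1
    print('pos',np.round(d,2),'rot',np.round((R.inv()*T).as_rotvec()/(np.pi/2),3))
E
python3 - <<'E'
from h import *
s=snap('scene')
A={'A':[(197,40),(272,65),(215,222),(132,203)],'B':[(357,76),(440,97),(388,262),(303,240)],'C':[(515,115),(608,130),(580,302),(487,285)],
'D':[(140,228),(228,248),(165,435),(75,410)],'E':[(315,277),(407,292),(362,495),(267,478)],'F':[(485,305),(578,322),(545,525),(445,508)]}
im=cv2.imread('pics/s0.png');big=cv2.resize(im[155:280,240:390],None,fx=4.8,fy=4.8,interpolation=cv2.INTER_CUBIC)
def box(f,L,W,z,S,o,big):
    a=np.radians(f[2]);R=np.array([[np.cos(a),-np.sin(a)],[np.sin(a),np.cos(a)]])
    q=np.array([[-L,-W],[L,-W],[L,W],[-L,W]])/2@R.T+f[:2]
    p=(proj(s,np.c_[q,np.full(4,z)])-o+.5)*S-.5
    cv2.polylines(big,[np.round(p).astype(int)],True,(0,255,0),1)
o=np.array([240,155])
for k,c in A.items():
    f=fit(ray(s,(np.array(c)+.5)/4.8-.5+o,.052),.15,.062);print(k,f);box(f,.15,.062,.052,4.8,o,big)
o2=np.array([110,130]);b2=cv2.resize(im[130:245,110:255],None,fx=5,fy=5,interpolation=cv2.INTER_CUBIC)
for k,c,z,L,W in[('shelf',[(165,222),(557,288),(475,530),(48,455)],.018,.28,.2),('batt',[(587,101),(666,118),(608,277),(522,260)],.012,.15,.062),('tray',[(290,50),(477,92),(428,195),(225,152)],.02,.15,.1)]:
    f=fit(ray(s,(np.array(c)+.5)/5-.5+o2,z),L,W);print(k,f);box(f,L,W,z,5,o2,b2)
cv2.imwrite('pics/o.png',np.hstack([cv2.resize(big,(440,366)),cv2.resize(b2,(360,286))[:286]] if 0 else [big]));cv2.imwrite('pics/o2.png',b2)
h=np.zeros((600,800,3),np.uint8);h[:375,:450]=cv2.resize(big,(450,375));h[:278,450:800]=cv2.resize(b2,(350,278));cv2.imwrite('pics/o.png',h)
E
```

```text
A [0.4386 0.0512 0.1517 0.0568 0.1465 0.0569 0.1547]
B [0.4329 0.1676 0.1468 0.0591 0.1506 0.0572 0.1514]
C [0.4282 0.2859 4.2605 0.0632 0.1501 0.0597 0.1491]
D [0.607  0.0666 1.535  0.0597 0.1511 0.0582 0.1489]
E [0.6097 0.189  4.0942 0.0598 0.1567 0.0578 0.1563]
F [0.596  0.2973 3.6476 0.0592 0.1536 0.0595 0.1554]
shelf [  0.6137  -0.2687 -83.4887   0.2754   0.1976   0.2773   0.1992]
batt [ 0.4008 -0.1516  4.2556  0.0593  0.1522  0.0606  0.1543]
tray [  0.4041  -0.3321 -87.733    0.1442   0.1023   0.1498   0.1061]
```

View pics/o.png

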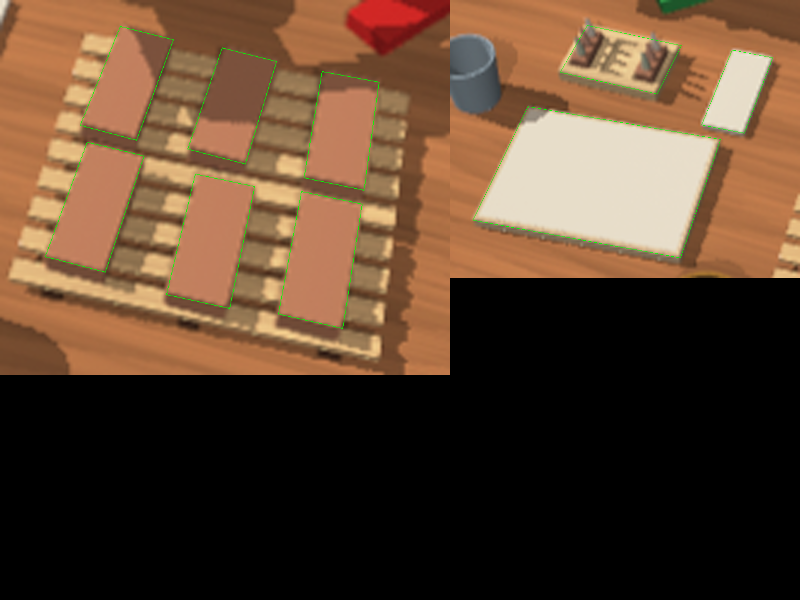

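Six tan tiles are on the rack (all present), at scene pixels about (283,183), (318,190), (355,200), (272,227), (310,236) and (347,243). The green, red and pink slabs are decoys. The white batt is at (229,168), and it is not the shelf slab at (172,206). The projected outlines match all of them.

```bash
python3 -c "
from h import *
go(.607,.0666,.2,-178.5)"
python3 -m creep '[{"grip":0,"delta_pos":[0,0,0],"rotation":[0,0,0.1]},{"grip":0,"delta_pos":[0,0,0],"rotation":[0,0,0.2]},{"grip":0,"delta_pos":[0,0,0],"rotation":[0,0,0.2]}]'
python3 -c "
from h import *
go(.607,.0666,.2,-178.5)"
```

```text
pos [-5.95  5.36  0.48] rot [ 0.001 -0.     0.198]
clock: 0.45
tool_pos: [0.2236, -0.6367, 0.2481]
orientation: [180.0, -0.0, -178.8]
force: [0.0, -0.6, -0.1]
opening: 0.0876
gripper_force: 0.0
pos [-3.98  6.95  0.49] rot [ 0.    -0.    -0.003]
```

```bash
for i in 1; do :; done
python3 -m creep '[{"grip":0,"delta_pos":[-0.3,0.4,0]},{"grip":0,"delta_pos":[-0.6,0.8,0]},{"grip":0,"delta_pos":[-0.7,1,0]}]' | tail -1
python3 -c "
from h import *
print(ctrl.get_obs()['tool_pos'])"
```

```text
[ 0.22359655 -0.63665756  0.24814074]invalid input
```

Rows need all fields.

```bash
python3 -m creep '[{"grip":0,"delta_pos":[-0.3,0.5,0],"rotation":[0,0,0]},{"grip":0,"delta_pos":[-0.7,1,0],"rotation":[0,0,0]}]' >/dev/null
python3 -m creep '[{"grip":0,"delta_pos":[-0.3,0.5,0],"rotation":[0,0,0]},{"grip":0,"delta_pos":[-0.7,1,0],"rotation":[0,0,0]}]' >/dev/null
python3 -m creep '[{"grip":0,"delta_pos":[-0.3,0.5,0],"rotation":[0,0,0]},{"grip":0,"delta_pos":[-0.6,1,0],"rotation":[0,0,0]}]' >/dev/null
python3 -m creep '[{"grip":0,"delta_pos":[-0.3,0.5,0],"rotation":[0,0,0]},{"grip":0,"delta_pos":[-0.6,1,0],"rotation":[0,0,0]}]' >/dev/null
python3 -m creep '[{"grip":0,"delta_pos":[-0.3,0.5,0],"rotation":[0,0,0]},{"grip":0,"delta_pos":[-0.6,1,0],"rotation":[0,0,0]}]' >/dev/null
python3 -m creep '[{"grip":0,"delta_pos":[-0.3,0.5,0],"rotation":[0,0,0]},{"grip":0,"delta_pos":[-0.4,1,0],"rotation":[0,0,0]}]' >/dev/null
python3 -m creep '[{"grip":0,"delta_pos":[-0.2,0.5,0.2],"rotation":[0,0,0]},{"grip":0,"delta_pos":[-0.4,0.95,0.5],"rotation":[0,0,0]},{"grip":0,"delta_pos":[-0.4,0.95,0.5],"rotation":[0,0,0]},{"grip":0,"delta_pos":[-0.4,0.95,0.5],"rotation":[0,0,0]}]'
python3 -c "
from h import *
go(.607,.0666,.052,-178.5)
snap('wrist','w1')"
```

```text
clock: 2.05
tool_pos: [0.5539, -0.0188, 0.1969]
orientation: [-180.0, -0.2, -178.3]
force: [-0.1, -0.2, 0.2]
opening: 0.0878
gripper_force: 0.0
pos [-0.56  0.84  1.45] rot [-0.    -0.002  0.002]
```

View pics/w1.png

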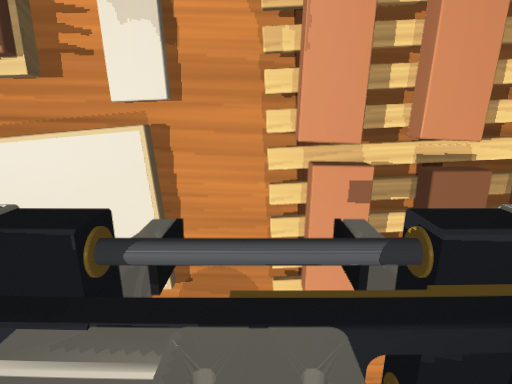

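The wrist view shows the batt, the shelf corner and the tiles under and behind the jaws. The tile at (338,240) lies about 80 mm further in +y. I'll approach it now and check at low height.

```bash
python3 -m creep '[{"grip":0,"delta_pos":[-0.3,0.45,0],"rotation":[0,0,0]},{"grip":0,"delta_pos":[-0.55,0.84,0],"rotation":[0,0,0]},{"grip":0,"delta_pos":[-0.55,0.84,0.3],"rotation":[0,0,0]},{"grip":0,"delta_pos":[-0.55,0.84,0.5],"rotation":[0,0,0]},{"grip":0,"delta_pos":[-0.55,0.84,0.5],"rotation":[0,0,0]}]'
python3 -c "
from h import *
for i in range(3): print(np.round(ctrl.get_obs()['force'],2))
go(.607,.0666,.052,-178.5)
s=snap('wrist')
T={'A':(.4386,.0512,.15),'B':(.4329,.1676,.15),'D':(.607,.0666,1.5)}
im=s['color'][:,:,::-1].copy()
for f in T.values():
    a=np.radians(f[2]);R=np.array([[np.cos(a),-np.sin(a)],[np.sin(a),np.cos(a)]])
    q=np.array([[-.15,-.062],[.15,-.062],[.15,.062],[-.15,.062]])/2@R.T+f[:2]
    cv2.polylines(im,[np.round(proj(s,np.c_[q,np.full(4,.052)])).astype(int)],True,(0,255,0),1)
cv2.imwrite('pics/w2.png',im)"
```

```text
clock: 2.6
tool_pos: [0.6055, 0.0633, 0.1464]
orientation: [-179.9, -0.2, -178.6]
force: [-0.9, -0.6, 0.1]
opening: 0.0879
gripper_force: 0.0
[-0.85 -0.59  0.1 ]
[-0.85 -0.59  0.1 ]
[-0.85 -0.59  0.1 ]
pos [-0.02  0.03  0.94] rot [-0.001 -0.003 -0.001]
```

View pics/w2.png

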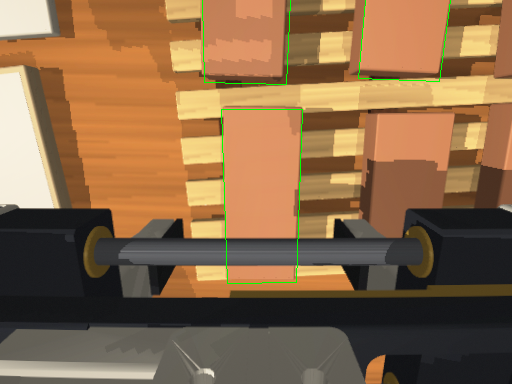

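The projected outline matches tile D at (262,195), so I'll grasp it.

```bash
python3 -m creep '[{"grip":0,"delta_pos":[0,0.03,0.4],"rotation":[0,0,0]},{"grip":0,"delta_pos":[0,0.03,0.8],"rotation":[0,0,0]},{"grip":0,"delta_pos":[0,0.03,0.94],"rotation":[0,0,0]},{"grip":0,"delta_pos":[0,0.03,0.94],"rotation":[0,0,0]},{"grip":1,"delta_pos":[0,0.03,0.94],"rotation":[0,0,0]}]'
python3 -m creep '[{"grip":1,"delta_pos":[0,0,0],"rotation":[0,0,0]},{"grip":1,"delta_pos":[0,0,0],"rotation":[0,0,0]},{"grip":1,"delta_pos":[0,0,0],"rotation":[0,0,0]},{"grip":1,"delta_pos":[0,0,-0.1],"rotation":[0,0,0]},{"grip":1,"delta_pos":[0,0,-0.3],"rotation":[0,0,0]}]'
python3 -m creep '[{"grip":1,"delta_pos":[0,0,-0.4],"rotation":[0,0,0]},{"grip":1,"delta_pos":[0,0,-0.7],"rotation":[0,0,0]},{"grip":1,"delta_pos":[0,0,-0.7],"rotation":[0,0,0]},{"grip":1,"delta_pos":[0,0,-0.7],"rotation":[0,0,0]},{"grip":1,"delta_pos":[0,0,-0.7],"rotation":[0,0,0]}]' |grep force
for i in 1 2 3 4; do python3 -m creep '[{"grip":1,"delta_pos":[0,0,0],"rotation":[0,0,0]}]'|grep force; done
python3 -c "
from h import *
o=ctrl.get_obs();print(o['clock'],o['tool_pos'],o['opening'],o['tau'])
go(.6137,-.2687,.2,-173.5)"
```

```text
clock: 3.15
tool_pos: [0.6085, 0.0678, 0.0567]
orientation: [180.0, 0.1, -178.6]
force: [0.2, 0.5, 1.5]
opening: 0.0838
gripper_force: 0.0
clock: 3.65
tool_pos: [0.6053, 0.0674, 0.0835]
orientation: [-179.9, -0.2, -178.7]
force: [0.1, -0.1, -4.3]
opening: 0.0615
gripper_force: 30.0
force: [-0.1, -0.7, -4.1]
gripper_force: 30.0
force: [-0.2, 1.0, -3.8]
gripper_force: 30.0
force: [0.5, -0.7, -3.1]
gripper_force: 30.0
force: [0.5, -0.5, -3.5]
gripper_force: 30.0
force: [-0.3, 0.0, -3.6]
gripper_force: 30.0
4.55 [0.60692799 0.067775   0.15409548] 0.06151926284791822 [ 1.33792135e-03 -5.47003412e+01  2.72897887e+01  6.74305603e+00
 -1.05143697e-01 -1.10493170e-04]
pos [ 0.01 -3.37 -0.46] rot [-0.    -0.    -0.057]
```

Average Fz is about -3.6 N, so tile D is dry. Carrying it to the shelf.

```bash
python3 -m creep '[{"grip":1,"delta_pos":[0,-0.5,0],"rotation":[0,0,0]},{"grip":1,"delta_pos":[0,-1,0],"rotation":[0,0,0]}]'|grep force
python3 -m creep '[{"grip":1,"delta_pos":[0,-0.5,0],"rotation":[0,0,0]},{"grip":1,"delta_pos":[0,-1,0],"rotation":[0,0,0]}]'|grep force
python3 -m creep '[{"grip":1,"delta_pos":[0,-0.5,0],"rotation":[0,0,0]},{"grip":1,"delta_pos":[0,-1,0],"rotation":[0,0,-0.057]}]'|grep force
python3 -m creep '[{"grip":1,"delta_pos":[0,-0.37,0],"rotation":[0,0,0]},{"grip":1,"delta_pos":[0,-0.37,0],"rotation":[0,0,0]},{"grip":1,"delta_pos":[0,-0.37,0],"rotation":[0,0,0]},{"grip":1,"delta_pos":[0,-0.37,0],"rotation":[0,0,0]}]'|grep force
python3 -m creep '[{"grip":1,"delta_pos":[0,0,0.2],"rotation":[0,0,0]},{"grip":1,"delta_pos":[0,0,0.5],"rotation":[0,0,0]},{"grip":1,"delta_pos":[0,0,0.5],"rotation":[0,0,0]},{"grip":1,"delta_pos":[0,0,0.5],"rotation":[0,0,0]}]'
python3 -c "
from h import *
o=ctrl.get_obs()
go(.6137,-.2687,.047,-173.5)"
```

```text
force: [1.0, -0.9, -4.1]
gripper_force: 30.0
force: [1.1, -0.1, -4.5]
gripper_force: 30.0
force: [1.6, 0.9, -4.6]
gripper_force: 30.0
force: [0.5, -0.2, -4.5]
gripper_force: 30.0
clock: 5.95
tool_pos: [0.6184, -0.2679, 0.1048]
orientation: [-180.0, -0.1, -173.4]
force: [0.8, -0.4, -3.7]
opening: 0.0615
gripper_force: 30.0
pos [ 0.05 -0.    0.58] rot [-0.    -0.001  0.001]
```

```bash
python3 -m creep '[{"grip":1,"delta_pos":[0.05,0,0.3],"rotation":[0,0,0]},{"grip":1,"delta_pos":[0.05,0,0.48],"rotation":[0,0,0]},{"grip":1,"delta_pos":[0.05,0,0.56],"rotation":[0,0,0]},{"grip":1,"delta_pos":[0.05,0,0.58],"rotation":[0,0,0]},{"grip":1,"delta_pos":[0.05,0,0.58],"rotation":[0,0,0]}]'
python3 -m creep '[{"grip":1,"delta_pos":[0,0,0.01],"rotation":[0,0,0]},{"grip":0,"delta_pos":[0,0,0.01],"rotation":[0,0,0]},{"grip":0,"delta_pos":[0,0,0.01],"rotation":[0,0,0]},{"grip":0,"delta_pos":[0,0,0.01],"rotation":[0,0,0]},{"grip":0,"delta_pos":[0,0,0.01],"rotation":[0,0,0]}]'
python3 -m creep '[{"grip":0,"delta_pos":[0,0,-0.3],"rotation":[0,0,0]},{"grip":0,"delta_pos":[0,0,-0.7],"rotation":[0,0,0]},{"grip":0,"delta_pos":[0,0,-1],"rotation":[0,0,0]}]'
python3 -c "
from h import *
s=snap('scene','s1')
big=cv2.resize(s['color'][130:245,110:255,::-1],None,fx=5,fy=5,interpolation=cv2.INTER_CUBIC)
go(.6097,.189,.15,-175.9)
s=snap('wrist','w3')"
```

```text
clock: 6.45
tool_pos: [0.6145, -0.2692, 0.0493]
orientation: [-179.9, 0.1, -173.4]
force: [-3.2, 3.2, 3.7]
opening: 0.0618
gripper_force: 30.0
clock: 6.95
tool_pos: [0.6138, -0.2695, 0.046]
orientation: [-180.0, 0.0, -173.5]
force: [0.4, -0.3, 0.3]
opening: 0.0858
gripper_force: 0.0
clock: 7.25
tool_pos: [0.6139, -0.2697, 0.1476]
orientation: [-180.0, 0.0, -173.5]
force: [0.3, -1.1, -0.2]
opening: 0.0875
gripper_force: 0.0
pos [-0.46  4.57  0.02] rot [-0.002  0.005  0.027]
```

View pics/w3.png

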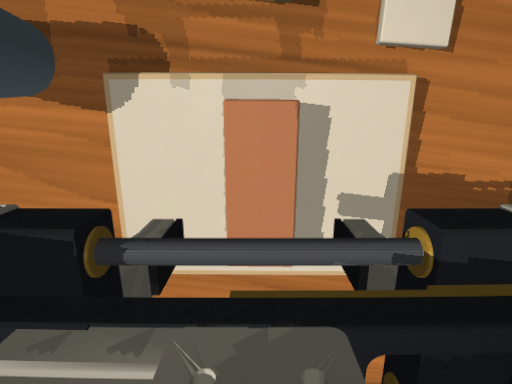

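The tile at (262,170) lies in the middle of the shelf and parallel to its edges. Next is tile E.

```bash
python3 -m creep '[{"grip":0,"delta_pos":[-0.05,0.5,0],"rotation":[0,0,0.027]},{"grip":0,"delta_pos":[-0.1,1,0],"rotation":[0,0,0.027]}]'>/dev/null
python3 -m creep '[{"grip":0,"delta_pos":[-0.1,0.5,0],"rotation":[0,0,0]},{"grip":0,"delta_pos":[-0.1,1,0],"rotation":[0,0,0]}]'>/dev/null
python3 -m creep '[{"grip":0,"delta_pos":[-0.1,0.5,0],"rotation":[0,0,0]},{"grip":0,"delta_pos":[-0.1,1,0],"rotation":[0,0,0]}]'>/dev/null
python3 -m creep '[{"grip":0,"delta_pos":[0,0.5,0],"rotation":[0,0,0]},{"grip":0,"delta_pos":[0,1,0],"rotation":[0,0,0]}]'>/dev/null
python3 -m creep '[{"grip":0,"delta_pos":[0,0.5,0],"rotation":[0,0,0]},{"grip":0,"delta_pos":[0,0.57,0],"rotation":[0,0,0]},{"grip":0,"delta_pos":[0,0.57,0],"rotation":[0,0,0]},{"grip":0,"delta_pos":[0,0.57,0],"rotation":[0,0,0]}]'|grep force
python3 -c "
from h import *
go(.6097,.189,.052,-175.9)"
```

```text
force: [-0.4, -0.4, 0.9]
gripper_force: 0.0
pos [-0.03  0.03  0.93] rot [-0. -0. -0.]
```

```bash
python3 -m creep '[{"grip":0,"delta_pos":[-0.03,0.02,0.4],"rotation":[0,0,0]},{"grip":0,"delta_pos":[-0.03,0.02,0.8],"rotation":[0,0,0]},{"grip":0,"delta_pos":[-0.03,0.02,0.93],"rotation":[0,0,0]},{"grip":0,"delta_pos":[-0.03,0.02,0.93],"rotation":[0,0,0]},{"grip":1,"delta_pos":[-0.03,0.02,0.93],"rotation":[0,0,0]}]'>/dev/null
python3 -m creep '[{"grip":1,"delta_pos":[0,0,0],"rotation":[0,0,0]},{"grip":1,"delta_pos":[0,0,0],"rotation":[0,0,0]},{"grip":1,"delta_pos":[0,0,0],"rotation":[0,0,0]},{"grip":1,"delta_pos":[0,0,-0.1],"rotation":[0,0,0]},{"grip":1,"delta_pos":[0,0,-0.3],"rotation":[0,0,0]}]'
python3 -m creep '[{"grip":1,"delta_pos":[0,0,-0.4],"rotation":[0,0,0]},{"grip":1,"delta_pos":[0,0,-0.7],"rotation":[0,0,0]},{"grip":1,"delta_pos":[0,0,-0.7],"rotation":[0,0,0]},{"grip":1,"delta_pos":[0,0,-0.7],"rotation":[0,0,0]},{"grip":1,"delta_pos":[0,0,-0.7],"rotation":[0,0,0]}]' |grep force
for i in 1 2 3 4 5 6; do python3 -m creep '[{"grip":1,"delta_pos":[0,0,0],"rotation":[0,0,0]}]'|grep force:; done
python3 -c "
from h import *
o=ctrl.get_obs();print(o['clock'],o['tool_pos'],o['opening'],o['tau'])
go(.6137,-.2687,.16,-173.5)"
```

```text
clock: 9.55
tool_pos: [0.6078, 0.1876, 0.0812]
orientation: [-179.9, -0.3, -176.0]
force: [0.1, -0.5, -5.5]
opening: 0.0618
gripper_force: 29.8
force: [-0.5, -0.3, -5.3]
gripper_force: 29.8
force: [0.4, 0.4, -5.4]
gripper_force: 29.8
force: [0.5, -0.2, -5.6]
gripper_force: 29.8
force: [-0.3, 0.1, -5.2]
gripper_force: 29.8
force: [-0.7, -0.5, -5.5]
gripper_force: 29.8
force: [-0.3, 0.3, -5.5]
gripper_force: 29.8
force: [-0.7, -0.9, -4.8]
gripper_force: 29.8
10.65 [0.609669   0.18836001 0.15252792] 0.0616235193409316 [-1.59776209e-03 -5.91685975e+01  2.81524873e+01  7.02247828e+00
 -1.05978304e-01 -3.38822365e-04]
pos [ 0.28 -4.56 -0.07] rot [ 0.    -0.    -0.027]
```

Average is about -5.3 N, so tile E is damp. I'll put it back down and move on to F.

```bash
python3 -m creep '[{"grip":1,"delta_pos":[0,0,0.4],"rotation":[0,0,0]},{"grip":1,"delta_pos":[0,0,0.8],"rotation":[0,0,0]},{"grip":1,"delta_pos":[0,0,0.95],"rotation":[0,0,0]},{"grip":1,"delta_pos":[0,0,1],"rotation":[0,0,0]},{"grip":1,"delta_pos":[0,0,1],"rotation":[0,0,0]}]'
python3 -m creep '[{"grip":0,"delta_pos":[0,0,0],"rotation":[0,0,0]},{"grip":0,"delta_pos":[0,0,0],"rotation":[0,0,0]},{"grip":0,"delta_pos":[0,0,0],"rotation":[0,0,0]},{"grip":0,"delta_pos":[0,0,0],"rotation":[0,0,0]},{"grip":0,"delta_pos":[0,0,0],"rotation":[0,0,0]}]'
python3 -m creep '[{"grip":0,"delta_pos":[0,0,-0.3],"rotation":[0,0,0]},{"grip":0,"delta_pos":[0,0,-0.7],"rotation":[0,0,0]},{"grip":0,"delta_pos":[0,0,-0.9],"rotation":[0,0,0]},{"grip":0,"delta_pos":[0,0.5,-0.9],"rotation":[0,0,0]},{"grip":0,"delta_pos":[0,0.9,-0.9],"rotation":[0,0,0]}]'>/dev/null
python3 -m creep '[{"grip":0,"delta_pos":[0.1,0.18,0],"rotation":[0,0,0]},{"grip":0,"delta_pos":[0.14,0.18,0],"rotation":[0,0,0]},{"grip":0,"delta_pos":[0.14,0.18,0],"rotation":[0,0,0]}]'
python3 -c "
from h import *
go(.596,.2973,.052,-176.3)"
```

```text
clock: 11.15
tool_pos: [0.6095, 0.1882, 0.053]
orientation: [-180.0, -0.0, -175.9]
force: [0.4, -1.0, -4.6]
opening: 0.0619
gripper_force: 29.8
clock: 11.65
tool_pos: [0.6099, 0.1885, 0.0528]
orientation: [180.0, 0.0, -175.9]
force: [-0.1, 0.6, -0.4]
opening: 0.0871
gripper_force: 0.0
clock: 12.45
tool_pos: [0.5874, 0.2952, 0.1425]
orientation: [-180.0, -0.0, -175.9]
force: [0.6, -0.7, 0.5]
opening: 0.0878
gripper_force: 0.0
pos [-0.09  0.01  0.9 ] rot [-0.    -0.     0.005]
```

```bash
python3 -m creep '[{"grip":0,"delta_pos":[-0.09,0.01,0.4],"rotation":[0,0,-0.004]},{"grip":0,"delta_pos":[-0.09,0.01,0.8],"rotation":[0,0,-0.004]},{"grip":0,"delta_pos":[-0.09,0.01,0.9],"rotation":[0,0,-0.004]},{"grip":0,"delta_pos":[-0.09,0.01,0.9],"rotation":[0,0,-0.004]},{"grip":1,"delta_pos":[-0.09,0.01,0.9],"rotation":[0,0,-0.004]}]'>/dev/null
python3 -m creep '[{"grip":1,"delta_pos":[0,0,0],"rotation":[0,0,0]},{"grip":1,"delta_pos":[0,0,0],"rotation":[0,0,0]},{"grip":1,"delta_pos":[0,0,0],"rotation":[0,0,0]},{"grip":1,"delta_pos":[0,0,-0.1],"rotation":[0,0,0]},{"grip":1,"delta_pos":[0,0,-0.3],"rotation":[0,0,0]}]'
python3 -m creep '[{"grip":1,"delta_pos":[0,0,-0.4],"rotation":[0,0,0]},{"grip":1,"delta_pos":[0,0,-0.7],"rotation":[0,0,0]},{"grip":1,"delta_pos":[0,0,-0.7],"rotation":[0,0,0]},{"grip":1,"delta_pos":[0,0,-0.7],"rotation":[0,0,0]},{"grip":1,"delta_pos":[0,0,-0.7],"rotation":[0,0,0]}]' |grep force:
for i in 1 2 3 4 5 6; do python3 -m creep '[{"grip":1,"delta_pos":[0,0,0],"rotation":[0,0,0]}]'|grep force:; done
python3 -c "
from h import *
o=ctrl.get_obs();print(o['clock'],o['tool_pos'],o['opening'])
go(.6137,-.2687,.16,-173.5)"
```

```text
clock: 13.45
tool_pos: [0.5952, 0.2957, 0.081]
orientation: [-179.9, -0.2, -175.6]
force: [0.3, 0.7, -5.8]
opening: 0.0618
gripper_force: 29.8
force: [-0.4, -0.3, -5.8]
gripper_force: 29.8
force: [0.1, 0.5, -5.7]
gripper_force: 29.8
force: [-0.5, -1.0, -4.7]
gripper_force: 29.8
force: [0.8, -0.3, -5.5]
gripper_force: 29.8
force: [0.6, 0.5, -5.6]
gripper_force: 29.8
force: [0.3, -0.3, -5.8]
gripper_force: 29.8
force: [0.7, 0.3, -5.5]
gripper_force: 29.8
14.55 [0.59696826 0.29675412 0.15251897] 0.06213726926623945
pos [ 0.27 -5.65 -0.07] rot [-0.    -0.    -0.023]
```

F is damp as well (about -5.5 N). I'll put it back and go to C at (0.428, 0.286).

```bash
python3 -m creep '[{"grip":1,"delta_pos":[0,0,0.4],"rotation":[0,0,0]},{"grip":1,"delta_pos":[0,0,0.8],"rotation":[0,0,0]},{"grip":1,"delta_pos":[0,0,0.95],"rotation":[0,0,0]},{"grip":1,"delta_pos":[0,0,1],"rotation":[0,0,0]},{"grip":1,"delta_pos":[0,0,1],"rotation":[0,0,0]}]' | grep pos
python3 -m creep '[{"grip":0,"delta_pos":[0,0,0],"rotation":[0,0,0]},{"grip":0,"delta_pos":[0,0,0],"rotation":[0,0,0]},{"grip":0,"delta_pos":[0,0,0],"rotation":[0,0,0]},{"grip":0,"delta_pos":[0,0,0],"rotation":[0,0,0]},{"grip":0,"delta_pos":[0,0,0],"rotation":[0,0,0]}]'|grep -E "force:|open"
python3 -m creep '[{"grip":0,"delta_pos":[0,0,-0.3],"rotation":[0,0,0]},{"grip":0,"delta_pos":[0,0,-0.7],"rotation":[0,0,0]},{"grip":0,"delta_pos":[0,0,-0.9],"rotation":[0,0,0]},{"grip":0,"delta_pos":[0.5,0,-0.9],"rotation":[0,0,0]},{"grip":0,"delta_pos":[0.9,0,-0.9],"rotation":[0,0,0]}]'>/dev/null
python3 -m creep '[{"grip":0,"delta_pos":[0.5,0,0],"rotation":[0,0,0]},{"grip":0,"delta_pos":[0.78,0,0],"rotation":[0,0,0]},{"grip":0,"delta_pos":[0.78,0,0],"rotation":[0,0,0]},{"grip":0,"delta_pos":[0.78,0,0],"rotation":[0,0,0]}]'
python3 -c "
from h import *
go(.4282,.2859,.052,-175.7)"
```

```text
tool_pos: [0.5972, 0.2967, 0.0535]
force: [-0.5, 0.6, 0.2]
opening: 0.0869
gripper_force: 0.0
clock: 16.45
tool_pos: [0.4294, 0.2843, 0.1434]
orientation: [179.9, 0.1, -175.5]
force: [-0.8, 0.4, 0.7]
opening: 0.0877
gripper_force: 0.0
pos [0.01 0.02 0.91] rot [0.001 0.001 0.002]
```

```bash
python3 -m creep '[{"grip":0,"delta_pos":[0.01,0.02,0.4],"rotation":[0,0,0]},{"grip":0,"delta_pos":[0.01,0.02,0.8],"rotation":[0,0,0]},{"grip":0,"delta_pos":[0.01,0.02,0.91],"rotation":[0,0,0]},{"grip":0,"delta_pos":[0.01,0.02,0.91],"rotation":[0,0,0]},{"grip":1,"delta_pos":[0.01,0.02,0.91],"rotation":[0,0,0]}]'>/dev/null
python3 -m creep '[{"grip":1,"delta_pos":[0,0,0],"rotation":[0,0,0]},{"grip":1,"delta_pos":[0,0,0],"rotation":[0,0,0]},{"grip":1,"delta_pos":[0,0,0],"rotation":[0,0,0]},{"grip":1,"delta_pos":[0,0,-0.1],"rotation":[0,0,0]},{"grip":1,"delta_pos":[0,0,-0.3],"rotation":[0,0,0]}]'
python3 -m creep '[{"grip":1,"delta_pos":[0,0,-0.4],"rotation":[0,0,0]},{"grip":1,"delta_pos":[0,0,-0.7],"rotation":[0,0,0]},{"grip":1,"delta_pos":[0,0,-0.7],"rotation":[0,0,0]},{"grip":1,"delta_pos":[0,0,-0.7],"rotation":[0,0,0]},{"grip":1,"delta_pos":[0,0,-0.7],"rotation":[0,0,0]}]' |grep force:
for i in 1 2 3 4 5 6; do python3 -m creep '[{"grip":1,"delta_pos":[0,0,0],"rotation":[0,0,0]}]'|grep force:; done
python3 -c "
from h import *
o=ctrl.get_obs();print(o['clock'],o['tool_pos'],o['opening'])
go(.6137,-.2687,.15,-173.5)"
```

```text
clock: 17.45
tool_pos: [0.4273, 0.2845, 0.0811]
orientation: [-179.9, -0.2, -175.6]
force: [0.1, -0.1, -4.3]
opening: 0.0618
gripper_force: 30.0
force: [0.0, -0.7, -4.1]
gripper_force: 30.0
force: [-0.2, 0.6, -3.7]
gripper_force: 30.0
force: [-0.1, -0.1, -4.8]
gripper_force: 30.0
force: [-0.3, 0.0, -3.4]
gripper_force: 30.0
force: [-1.0, 0.0, -4.1]
gripper_force: 30.0
force: [0.1, -0.0, -4.0]
gripper_force: 30.0
force: [-0.1, 0.3, -4.4]
gripper_force: 30.0
18.55 [0.42833686 0.28573523 0.15150059] 0.061384202844716074
pos [-1.42 -5.67  0.02] rot [-0.    -0.    -0.023]
```

Dry (about -4.1 N). Carrying C to the pile.

```bash
python3 -m creep '[{"grip":1,"delta_pos":[-0.1,-0.5,0],"rotation":[0,0,0]},{"grip":1,"delta_pos":[-0.24,-1,0],"rotation":[0,0,-0.023]}]'|grep force:
python3 -m creep '[{"grip":1,"delta_pos":[-0.1,-0.5,0],"rotation":[0,0,0]},{"grip":1,"delta_pos":[-0.2,-1,0],"rotation":[0,0,0]}]'|grep force:
python3 -m creep '[{"grip":1,"delta_pos":[-0.1,-0.5,0],"rotation":[0,0,0]},{"grip":1,"delta_pos":[-0.2,-1,0],"rotation":[0,0,0]}]'|grep force:
python3 -m creep '[{"grip":1,"delta_pos":[-0.1,-0.5,0],"rotation":[0,0,0]},{"grip":1,"delta_pos":[-0.2,-1,0],"rotation":[0,0,0]}]'|grep force:
python3 -m creep '[{"grip":1,"delta_pos":[-0.1,-0.5,0],"rotation":[0,0,0]},{"grip":1,"delta_pos":[-0.2,-1,0],"rotation":[0,0,0]}]'|grep force:
python3 -m creep '[{"grip":1,"delta_pos":[-0.1,-0.5,0],"rotation":[0,0,0]},{"grip":1,"delta_pos":[-0.15,-0.6,0],"rotation":[0,0,0]},{"grip":1,"delta_pos":[-0.15,-0.6,0],"rotation":[0,0,0]},{"grip":1,"delta_pos":[-0.15,-0.6,0],"rotation":[0,0,0]},{"grip":1,"delta_pos":[-0.15,-0.6,0],"rotation":[0,0,0]}]'
python3 -c "
from h import *
go(.6137,-.2692,.076,-173.5)"
```

```text
force: [2.2, -0.7, -3.1]
gripper_force: 30.0
force: [2.0, 0.8, -4.0]
gripper_force: 30.0
force: [0.9, 1.4, -3.6]
gripper_force: 30.0
force: [0.6, 0.3, -3.3]
gripper_force: 30.0
force: [1.1, 1.2, -3.8]
gripper_force: 30.0
clock: 20.05
tool_pos: [0.6025, -0.247, 0.1515]
orientation: [180.0, -0.0, -173.5]
force: [0.4, -0.1, -3.1]
opening: 0.0614
gripper_force: 30.0
pos [-0.09 -0.23  0.76] rot [ 0. -0.  0.]
```

```bash
python3 -m creep '[{"grip":1,"delta_pos":[-0.09,-0.23,0],"rotation":[0,0,0]},{"grip":1,"delta_pos":[-0.09,-0.23,0.3],"rotation":[0,0,0]},{"grip":1,"delta_pos":[-0.09,-0.23,0.6],"rotation":[0,0,0]},{"grip":1,"delta_pos":[-0.09,-0.23,0.72],"rotation":[0,0,0]},{"grip":1,"delta_pos":[-0.09,-0.23,0.76],"rotation":[0,0,0]}]'
python3 -m creep '[{"grip":1,"delta_pos":[0,0,0.0],"rotation":[0,0,0]},{"grip":1,"delta_pos":[0,0,0.01],"rotation":[0,0,0]},{"grip":0,"delta_pos":[0,0,0.01],"rotation":[0,0,0]},{"grip":0,"delta_pos":[0,0,0.01],"rotation":[0,0,0]},{"grip":0,"delta_pos":[0,0,0.01],"rotation":[0,0,0]}]'
python3 -m creep '[{"grip":0,"delta_pos":[0,0,0],"rotation":[0,0,0]},{"grip":0,"delta_pos":[0,0,-0.3],"rotation":[0,0,0]},{"grip":0,"delta_pos":[0,0,-0.7],"rotation":[0,0,0]},{"grip":0,"delta_pos":[0,0,-0.8],"rotation":[0,0,0]},{"grip":0,"delta_pos":[0,0,-0.8],"rotation":[0,0,0]}]'
python3 -c "
from h import *
s=snap('wrist','w4')
go(.4329,.1676,.15,-179.8)"
```

```text
clock: 20.55
tool_pos: [0.6135, -0.2688, 0.0747]
orientation: [180.0, -0.2, -173.4]
force: [-4.1, 3.0, 6.9]
opening: 0.0616
gripper_force: 30.0
clock: 21.05
tool_pos: [0.6151, -0.2703, 0.0757]
orientation: [-180.0, 0.1, -173.5]
force: [-0.5, 0.2, -0.3]
opening: 0.0802
gripper_force: 0.0
clock: 21.55
tool_pos: [0.6158, -0.2704, 0.1575]
orientation: [-179.9, 0.3, -173.5]
force: [0.6, 0.1, -1.1]
opening: 0.0872
gripper_force: 0.0
pos [1.31 4.55 0.05] rot [-0.     0.001  0.07 ]
```

View pics/w4.png

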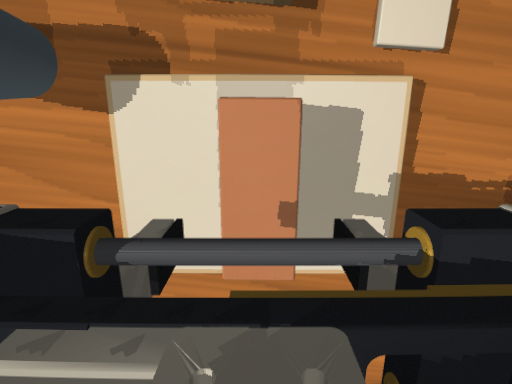

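The stack of two at (260,185) is neatly aligned. Next is B.

```bash
python3 -m creep '[{"grip":0,"delta_pos":[0.1,0.5,0],"rotation":[0,0,0.035]},{"grip":0,"delta_pos":[0.25,1,0],"rotation":[0,0,0.07]}]'>/dev/null
python3 -m creep '[{"grip":0,"delta_pos":[0.1,0.5,0],"rotation":[0,0,0]},{"grip":0,"delta_pos":[0.2,1,0],"rotation":[0,0,0]}]'>/dev/null
python3 -m creep '[{"grip":0,"delta_pos":[0.1,0.5,0],"rotation":[0,0,0]},{"grip":0,"delta_pos":[0.2,1,0],"rotation":[0,0,0]}]'>/dev/null
python3 -m creep '[{"grip":0,"delta_pos":[0.1,0.5,0],"rotation":[0,0,0]},{"grip":0,"delta_pos":[0.2,1,0],"rotation":[0,0,0]}]'>/dev/null
python3 -m creep '[{"grip":0,"delta_pos":[0.3,0.3,0],"rotation":[0,0,0]},{"grip":0,"delta_pos":[0.5,0.4,0],"rotation":[0,0,0]},{"grip":0,"delta_pos":[0.5,0.4,0],"rotation":[0,0,0]},{"grip":0,"delta_pos":[0.5,0.4,0],"rotation":[0,0,0]},{"grip":0,"delta_pos":[0.5,0.4,0],"rotation":[0,0,0]}]'|grep pos
python3 -c "
from h import *
go(.4329,.1676,.052,-179.8)"
```

```text
tool_pos: [0.4699, 0.157, 0.1541]
pos [0.37 0.11 1.02] rot [-0. -0. -0.]
```

```bash
python3 -m creep '[{"grip":0,"delta_pos":[0.37,0.11,0.1],"rotation":[0,0,0]},{"grip":0,"delta_pos":[0.37,0.11,0.4],"rotation":[0,0,0]},{"grip":0,"delta_pos":[0.37,0.11,0.8],"rotation":[0,0,0]},{"grip":0,"delta_pos":[0.37,0.11,1],"rotation":[0,0,0]},{"grip":0,"delta_pos":[0.37,0.11,1],"rotation":[0,0,0]}]'|grep pos
python3 -m creep '[{"grip":1,"delta_pos":[0,0,0.02],"rotation":[0,0,0]},{"grip":1,"delta_pos":[0,0,0.02],"rotation":[0,0,0]},{"grip":1,"delta_pos":[0,0,0.02],"rotation":[0,0,0]},{"grip":1,"delta_pos":[0,0,0.02],"rotation":[0,0,0]},{"grip":1,"delta_pos":[0,0,-0.1],"rotation":[0,0,0]}]'
python3 -m creep '[{"grip":1,"delta_pos":[0,0,-0.4],"rotation":[0,0,0]},{"grip":1,"delta_pos":[0,0,-0.8],"rotation":[0,0,0]},{"grip":1,"delta_pos":[0,0,-0.9],"rotation":[0,0,0]},{"grip":1,"delta_pos":[0,0,-0.9],"rotation":[0,0,0]},{"grip":1,"delta_pos":[0,0,-0.9],"rotation":[0,0,0]}]' |grep force:
for i in 1 2 3 4 5 6; do python3 -m creep '[{"grip":1,"delta_pos":[0,0,0],"rotation":[0,0,0]}]'|grep force:; done
python3 -c "
from h import *
o=ctrl.get_obs();print(o['clock'],o['tool_pos'],o['opening'])
go(.6137,-.2687,.16,-173.5)"
```

```text
tool_pos: [0.4315, 0.1662, 0.0518]
clock: 23.9
tool_pos: [0.4318, 0.1676, 0.064]
orientation: [-179.9, -0.1, -179.9]
force: [0.5, 0.3, -3.1]
opening: 0.062
gripper_force: 30.0
force: [-1.4, -0.4, -4.7]
gripper_force: 30.0
force: [-0.7, -0.4, -3.5]
gripper_force: 30.0
force: [0.8, -0.2, -4.1]
gripper_force: 30.0
force: [0.1, -1.1, -4.5]
gripper_force: 30.0
force: [-0.2, 1.1, -4.1]
gripper_force: 30.0
force: [1.3, -0.4, -3.0]
gripper_force: 30.0
force: [-0.2, -0.5, -3.4]
gripper_force: 30.0
25.0 [0.43257772 0.16825922 0.15443439] 0.06189309962386107
pos [-1.8  -4.38 -0.06] rot [-0.   -0.   -0.07]
```

Dry (about -3.9 N).

```bash
python3 -m creep '[{"grip":1,"delta_pos":[-0.2,-0.5,0],"rotation":[0,0,0]},{"grip":1,"delta_pos":[-0.42,-1,0],"rotation":[0,0,0]}]'|grep force:
python3 -m creep '[{"grip":1,"delta_pos":[-0.2,-0.5,0],"rotation":[0,0,0]},{"grip":1,"delta_pos":[-0.42,-1,0],"rotation":[0,0,0]}]'|grep force:
python3 -m creep '[{"grip":1,"delta_pos":[-0.2,-0.5,0],"rotation":[0,0,0]},{"grip":1,"delta_pos":[-0.42,-1,0],"rotation":[0,0,0]}]'|grep force:
python3 -m creep '[{"grip":1,"delta_pos":[-0.2,-0.5,0],"rotation":[0,0,0]},{"grip":1,"delta_pos":[-0.42,-1,0],"rotation":[0,0,0]}]'|grep force:
python3 -m creep '[{"grip":1,"delta_pos":[-0.12,-0.38,0],"rotation":[0,0,-0.035]},{"grip":1,"delta_pos":[-0.12,-0.38,0],"rotation":[0,0,-0.07]},{"grip":1,"delta_pos":[-0.12,-0.38,0],"rotation":[0,0,-0.07]},{"grip":1,"delta_pos":[-0.12,-0.38,0],"rotation":[0,0,-0.07]},{"grip":1,"delta_pos":[-0.12,-0.38,0],"rotation":[0,0,-0.07]}]'
python3 -c "
from h import *
go(.6137,-.2692,.104,-173.5)"
```

```text
force: [1.0, 0.9, -4.2]
gripper_force: 30.0
force: [2.1, 0.7, -3.6]
gripper_force: 30.0
force: [1.6, 0.6, -4.5]
gripper_force: 30.0
force: [2.2, 1.8, -4.1]
gripper_force: 30.0
clock: 26.3
tool_pos: [0.6002, -0.2372, 0.1547]
orientation: [180.0, 0.0, -173.5]
force: [-0.3, -0.4, -4.6]
opening: 0.0617
gripper_force: 30.0
pos [-0.1  -0.33  0.51] rot [ 0.  0. -0.]
```

```bash
python3 -m creep '[{"grip":1,"delta_pos":[-0.1,-0.33,0],"rotation":[0,0,0]},{"grip":1,"delta_pos":[-0.1,-0.33,0.2],"rotation":[0,0,0]},{"grip":1,"delta_pos":[-0.1,-0.33,0.4],"rotation":[0,0,0]},{"grip":1,"delta_pos":[-0.1,-0.33,0.47],"rotation":[0,0,0]},{"grip":1,"delta_pos":[-0.1,-0.33,0.5],"rotation":[0,0,0]}]'
python3 -m creep '[{"grip":1,"delta_pos":[0,0,0.01],"rotation":[0,0,0]},{"grip":1,"delta_pos":[0,0,0.02],"rotation":[0,0,0]},{"grip":0,"delta_pos":[0,0,0.02],"rotation":[0,0,0]},{"grip":0,"delta_pos":[0,0,0.02],"rotation":[0,0,0]},{"grip":0,"delta_pos":[0,0,0.02],"rotation":[0,0,0]}]'
python3 -m creep '[{"grip":0,"delta_pos":[0,0,0],"rotation":[0,0,0]},{"grip":0,"delta_pos":[0,0,-0.3],"rotation":[0,0,0]},{"grip":0,"delta_pos":[0,0,-0.7],"rotation":[0,0,0]},{"grip":0,"delta_pos":[0,0,-0.8],"rotation":[0,0,0]},{"grip":0,"delta_pos":[0,0,-0.8],"rotation":[0,0,0]}]'
python3 -c "
from h import *
s=snap('wrist','w5')
go(.4386,.0512,.15,-179.8)"
```

```text
clock: 26.8
tool_pos: [0.6137, -0.269, 0.1041]
orientation: [180.0, -0.1, -173.5]
force: [-0.7, -0.6, -2.9]
opening: 0.0617
gripper_force: 30.0
clock: 27.3
tool_pos: [0.6146, -0.2699, 0.1036]
orientation: [-180.0, 0.1, -173.5]
force: [0.7, 0.7, 0.1]
opening: 0.0801
gripper_force: 0.0
clock: 27.8
tool_pos: [0.6153, -0.2701, 0.1855]
orientation: [-179.9, 0.3, -173.5]
force: [0.2, -0.5, -0.9]
opening: 0.0874
gripper_force: 0.0
pos [1.38 3.39 0.33] rot [-0.     0.001  0.07 ]
```

Next is A.

```bash
python3 -m creep '[{"grip":0,"delta_pos":[0.1,0.5,0],"rotation":[0,0,0.035]},{"grip":0,"delta_pos":[0.35,1,0],"rotation":[0,0,0.07]}]'>/dev/null
python3 -m creep '[{"grip":0,"delta_pos":[0.2,0.5,0],"rotation":[0,0,0]},{"grip":0,"delta_pos":[0.4,1,0],"rotation":[0,0,0]}]'>/dev/null
python3 -m creep '[{"grip":0,"delta_pos":[0.2,0.5,0],"rotation":[0,0,0]},{"grip":0,"delta_pos":[0.4,1,0],"rotation":[0,0,0]}]'>/dev/null
python3 -m creep '[{"grip":0,"delta_pos":[0.3,0.3,0],"rotation":[0,0,0]},{"grip":0,"delta_pos":[0.5,0.5,0.3],"rotation":[0,0,0]},{"grip":0,"delta_pos":[0.5,0.5,0.3],"rotation":[0,0,0]},{"grip":0,"delta_pos":[0.5,0.5,0.3],"rotation":[0,0,0]},{"grip":0,"delta_pos":[0.5,0.5,0.3],"rotation":[0,0,0]}]'|grep pos
python3 -c "
from h import *
go(.4386,.0512,.052,-179.8)"
```

```text
tool_pos: [0.4472, 0.055, 0.1526]
pos [ 0.09 -0.04  1.01] rot [-0.  0. -0.]
```

```bash
python3 -m creep '[{"grip":0,"delta_pos":[0.09,-0.04,0.1],"rotation":[0,0,0]},{"grip":0,"delta_pos":[0.09,-0.04,0.4],"rotation":[0,0,0]},{"grip":0,"delta_pos":[0.09,-0.04,0.8],"rotation":[0,0,0]},{"grip":0,"delta_pos":[0.09,-0.04,1],"rotation":[0,0,0]},{"grip":0,"delta_pos":[0.09,-0.04,1],"rotation":[0,0,0]}]'|grep pos
python3 -m creep '[{"grip":1,"delta_pos":[0,0,0.01],"rotation":[0,0,0]},{"grip":1,"delta_pos":[0,0,0.01],"rotation":[0,0,0]},{"grip":1,"delta_pos":[0,0,0.01],"rotation":[0,0,0]},{"grip":1,"delta_pos":[0,0,0.01],"rotation":[0,0,0]},{"grip":1,"delta_pos":[0,0,-0.1],"rotation":[0,0,0]}]'
python3 -m creep '[{"grip":1,"delta_pos":[0,0,-0.4],"rotation":[0,0,0]},{"grip":1,"delta_pos":[0,0,-0.8],"rotation":[0,0,0]},{"grip":1,"delta_pos":[0,0,-1],"rotation":[0,0,0]},{"grip":1,"delta_pos":[0,0,-1],"rotation":[0,0,0]},{"grip":1,"delta_pos":[0,0,-1],"rotation":[0,0,0]}]' |grep force:
for i in 1 2 3 4 5 6; do python3 -m creep '[{"grip":1,"delta_pos":[0,0,0],"rotation":[0,0,0]}]'|grep force:; done
python3 -c "
from h import *
o=ctrl.get_obs();print(o['clock'],o['tool_pos'],o['opening'])
go(.6137,-.2692,.18,-173.5)"
```

```text
tool_pos: [0.4367, 0.0496, 0.0504]
clock: 29.95
tool_pos: [0.4367, 0.0507, 0.0622]
orientation: [-180.0, -0.1, -179.8]
force: [-0.3, 0.2, -4.6]
opening: 0.0618
gripper_force: 30.0
force: [-0.8, 0.0, -4.3]
gripper_force: 30.0
force: [-0.2, -0.1, -4.6]
gripper_force: 30.0
force: [0.3, -0.3, -3.6]
gripper_force: 30.0
force: [-0.1, 0.1, -4.0]
gripper_force: 30.0
force: [0.2, -0.3, -4.3]
gripper_force: 30.0
force: [1.1, 0.5, -4.7]
gripper_force: 30.0
force: [-0.1, -0.8, -3.3]
gripper_force: 30.0
31.05 [0.43760552 0.05112236 0.16242429] 0.06124652267985491
pos [-1.75 -3.21 -0.18] rot [-0.   -0.   -0.07]
```

Dry (about -4.1 N). The pile gets four tiles: D, C, B and A.

```bash
python3 -m creep '[{"grip":1,"delta_pos":[-0.2,-0.3,-0.1],"rotation":[0,0,0]},{"grip":1,"delta_pos":[-0.5,-0.8,-0.18],"rotation":[0,0,0]}]'|grep force:
python3 -m creep '[{"grip":1,"delta_pos":[-0.25,-0.5,0],"rotation":[0,0,0]},{"grip":1,"delta_pos":[-0.5,-0.9,0],"rotation":[0,0,0]}]'|grep force:
python3 -m creep '[{"grip":1,"delta_pos":[-0.25,-0.5,0],"rotation":[0,0,0]},{"grip":1,"delta_pos":[-0.5,-0.9,0],"rotation":[0,0,0]}]'|grep force:
python3 -m creep '[{"grip":1,"delta_pos":[-0.25,-0.5,0],"rotation":[0,0,-0.035]},{"grip":1,"delta_pos":[-0.25,-0.61,0],"rotation":[0,0,-0.07]},{"grip":1,"delta_pos":[-0.25,-0.61,0],"rotation":[0,0,-0.07]},{"grip":1,"delta_pos":[-0.25,-0.61,0],"rotation":[0,0,-0.07]},{"grip":1,"delta_pos":[-0.25,-0.61,0],"rotation":[0,0,-0.07]}]'
python3 -c "
from h import *
go(.6137,-.2692,.131,-173.5)"
```

```text
force: [1.9, 1.3, -3.0]
gripper_force: 30.0
force: [1.1, 2.4, -3.7]
gripper_force: 30.0
force: [0.4, 1.1, -2.8]
gripper_force: 30.0
clock: 32.15
tool_pos: [0.6056, -0.2558, 0.1792]
orientation: [180.0, -0.0, -173.5]
force: [-0.5, 1.1, -4.2]
opening: 0.0619
gripper_force: 30.0
pos [-0.07 -0.14  0.48] rot [ 0. -0. -0.]
```

```bash
python3 -m creep '[{"grip":1,"delta_pos":[-0.07,-0.14,0],"rotation":[0,0,0]},{"grip":1,"delta_pos":[-0.07,-0.14,0.2],"rotation":[0,0,0]},{"grip":1,"delta_pos":[-0.07,-0.14,0.38],"rotation":[0,0,0]},{"grip":1,"delta_pos":[-0.07,-0.14,0.45],"rotation":[0,0,0]},{"grip":1,"delta_pos":[-0.07,-0.14,0.48],"rotation":[0,0,0]}]'
python3 -m creep '[{"grip":1,"delta_pos":[0,0,0.01],"rotation":[0,0,0]},{"grip":1,"delta_pos":[0,0,0.01],"rotation":[0,0,0]},{"grip":0,"delta_pos":[0,0,0.01],"rotation":[0,0,0]},{"grip":0,"delta_pos":[0,0,0.01],"rotation":[0,0,0]},{"grip":0,"delta_pos":[0,0,0.01],"rotation":[0,0,0]}]'
python3 -m creep '[{"grip":0,"delta_pos":[0,0,0],"rotation":[0,0,0]},{"grip":0,"delta_pos":[0,0,-0.3],"rotation":[0,0,0]},{"grip":0,"delta_pos":[0,0,-0.7],"rotation":[0,0,0]},{"grip":0,"delta_pos":[0,0,-0.8],"rotation":[0,0,0]},{"grip":0,"delta_pos":[0,0,-0.8],"rotation":[0,0,0]}]'
python3 -c "
from h import *
s=snap('wrist','w6')
go(.4008,-.1516,.15,-175.7)"
```

```text
clock: 32.65
tool_pos: [0.6142, -0.2687, 0.131]
orientation: [180.0, -0.1, -173.5]
force: [0.2, 0.3, -3.7]
opening: 0.0618
gripper_force: 30.0
clock: 33.15
tool_pos: [0.615, -0.2699, 0.1314]
orientation: [-180.0, 0.1, -173.5]
force: [0.7, -0.0, 0.2]
opening: 0.0806
gripper_force: 0.0
clock: 33.65
tool_pos: [0.6157, -0.2701, 0.2133]
orientation: [-179.9, 0.3, -173.5]
force: [0.4, -0.4, -0.1]
opening: 0.0873
gripper_force: 0.0
pos [1.99 1.42 0.61] rot [-0.     0.001  0.024]
```

View pics/w6.png

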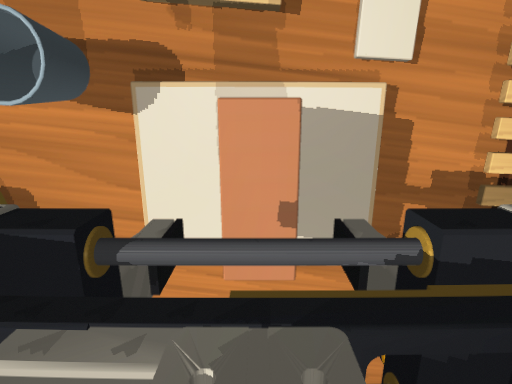

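The four-tile pile is aligned, with its top at (260,185). Now over to the batt, where I'll check the pose before descending.

```bash
python3 -m creep '[{"grip":0,"delta_pos":[0.4,0.2,0],"rotation":[0,0,0.024]},{"grip":0,"delta_pos":[0.8,0.5,0],"rotation":[0,0,0.024]},{"grip":0,"delta_pos":[1,0.7,0],"rotation":[0,0,0.024]}]'>/dev/null
python3 -m creep '[{"grip":0,"delta_pos":[0.4,0.3,0],"rotation":[0,0,0]},{"grip":0,"delta_pos":[0.8,0.6,0.3],"rotation":[0,0,0]},{"grip":0,"delta_pos":[0.96,0.76,0.6],"rotation":[0,0,0]},{"grip":0,"delta_pos":[0.96,0.76,0.6],"rotation":[0,0,0]},{"grip":0,"delta_pos":[0.96,0.76,0.6],"rotation":[0,0,0]}]'|grep pos
python3 -c "
from h import *
go(.4008,-.1516,.025,-175.7)
s=snap('wrist')
im=s['color'][:,:,::-1].copy()
f=(.4008,-.1516,4.26)
a=np.radians(f[2]);R=np.array([[np.cos(a),-np.sin(a)],[np.sin(a),np.cos(a)]])
q=np.array([[-.15,-.062],[.15,-.062],[.15,.062],[-.15,.062]])/2@R.T+f[:2]
cv2.polylines(im,[np.round(proj(s,np.c_[q,np.full(4,.012)])).astype(int)],True,(0,255,0),1)
cv2.imwrite('pics/w7.png',im)"
```

```text
tool_pos: [0.4046, -0.1427, 0.1494]
pos [ 0.04 -0.09  1.24] rot [-0.    -0.001  0.001]
```

View pics/w7.png

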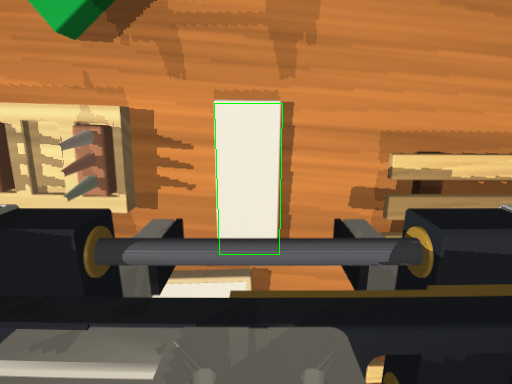

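The outline matches the batt at (248,175), and the tray pack is clear of the jaws. Grasping.

```bash
python3 -m creep '[{"grip":0,"delta_pos":[0.04,-0.09,0.1],"rotation":[0,0,0]},{"grip":0,"delta_pos":[0.04,-0.09,0.5],"rotation":[0,0,0]},{"grip":0,"delta_pos":[0.04,-0.09,0.9],"rotation":[0,0,0]},{"grip":0,"delta_pos":[0.04,-0.09,0.95],"rotation":[0,0,0]},{"grip":0,"delta_pos":[0.04,-0.09,0.95],"rotation":[0,0,0]}]'|grep pos
python3 -m creep '[{"grip":0,"delta_pos":[0,0,0.15],"rotation":[0,0,0]},{"grip":0,"delta_pos":[0,0,0.25],"rotation":[0,0,0]},{"grip":0,"delta_pos":[0,0,0.28],"rotation":[0,0,0]},{"grip":0,"delta_pos":[0,0,0.28],"rotation":[0,0,0]},{"grip":1,"delta_pos":[0,0,0.28],"rotation":[0,0,0]}]'
python3 -c "
from h import *
go(.4008,-.1516,.025,-175.7)"
```

```text
tool_pos: [0.402, -0.1529, 0.0547]
clock: 35.55
tool_pos: [0.4029, -0.1522, 0.028]
orientation: [-180.0, 0.1, -175.7]
force: [0.4, -0.0, 0.2]
opening: 0.0836
gripper_force: 0.0
pos [0.02 0.01 0.03] rot [-0.     0.001  0.   ]
```

```bash
python3 -m creep '[{"grip":1,"delta_pos":[0.01,0,0.01],"rotation":[0,0,0]},{"grip":1,"delta_pos":[0.01,0,0.01],"rotation":[0,0,0]},{"grip":1,"delta_pos":[0.01,0,0.01],"rotation":[0,0,0]},{"grip":1,"delta_pos":[0.01,0,0.01],"rotation":[0,0,0]}]'
python3 -m creep '[{"grip":1,"delta_pos":[0,0,-0.1],"rotation":[0,0,0]},{"grip":1,"delta_pos":[0,0,-0.5],"rotation":[0,0,0]},{"grip":1,"delta_pos":[0,0,-0.9],"rotation":[0,0,0]},{"grip":1,"delta_pos":[0,0,-1],"rotation":[0,0,0]}]'|grep -E "force|open"
python3 -m creep '[{"grip":1,"delta_pos":[0,0,-0.4],"rotation":[0,0,0]},{"grip":1,"delta_pos":[0,0,-0.7],"rotation":[0,0,0]},{"grip":1,"delta_pos":[0,0,-0.7],"rotation":[0,0,0]},{"grip":1,"delta_pos":[0,0,-0.7],"rotation":[0,0,0]}]'
python3 -c "
from h import *
s=snap('wrist','w8')
go(.6137,-.2692,.195,-173.5)"
```

```text
clock: 35.95
tool_pos: [0.4015, -0.1523, 0.0266]
orientation: [-180.0, 0.0, -175.7]
force: [-0.5, 0.7, 5.2]
opening: 0.0615
gripper_force: 30.0
force: [1.0, 0.6, -3.4]
opening: 0.0611
gripper_force: 30.0
clock: 36.75
tool_pos: [0.401, -0.152, 0.1963]
orientation: [180.0, 0.0, -175.7]
force: [1.1, 0.3, -3.3]
opening: 0.0613
gripper_force: 30.0
pos [-2.04 -1.33  0.  ] rot [ 0.    -0.001 -0.024]
```

```bash
python3 -m creep '[{"grip":1,"delta_pos":[-0.4,-0.25,0],"rotation":[0,0,-0.024]},{"grip":1,"delta_pos":[-0.8,-0.5,0],"rotation":[0,0,-0.024]},{"grip":1,"delta_pos":[-1,-0.65,0],"rotation":[0,0,-0.024]}]'>/dev/null
python3 -m creep '[{"grip":1,"delta_pos":[-0.4,-0.25,0],"rotation":[0,0,0]},{"grip":1,"delta_pos":[-0.8,-0.5,0],"rotation":[0,0,0]},{"grip":1,"delta_pos":[-1,-0.65,0],"rotation":[0,0,0]},{"grip":1,"delta_pos":[-1,-0.65,0],"rotation":[0,0,0]},{"grip":1,"delta_pos":[-1,-0.65,0],"rotation":[0,0,0]}]'
python3 -c "
from h import *
go(.614,-.2694,.158,-173.5)"
```

```text
clock: 37.6
tool_pos: [0.6116, -0.2627, 0.193]
orientation: [179.9, -0.3, -173.6]
force: [-0.8, 0.2, -2.0]
opening: 0.0616
gripper_force: 30.0
pos [-0.02 -0.07  0.35] rot [ 0.001 -0.003 -0.001]
```

```bash
python3 -m creep '[{"grip":1,"delta_pos":[-0.02,-0.07,0],"rotation":[0,0,0]},{"grip":1,"delta_pos":[-0.02,-0.07,0.15],"rotation":[0,0,0]},{"grip":1,"delta_pos":[-0.02,-0.07,0.28],"rotation":[0,0,0]},{"grip":1,"delta_pos":[-0.02,-0.07,0.34],"rotation":[0,0,0]},{"grip":1,"delta_pos":[-0.02,-0.07,0.35],"rotation":[0,0,0]}]'
python3 -m creep '[{"grip":1,"delta_pos":[0,0,0.01],"rotation":[0,0,0]},{"grip":1,"delta_pos":[0,0,0.01],"rotation":[0,0,0]}]'
python3 -c "
from h import *
go(.614,-.2694,.157,-173.5)"
```

```text
clock: 38.1
tool_pos: [0.6145, -0.2691, 0.1597]
orientation: [179.9, -0.1, -173.5]
force: [-0.3, -0.3, -2.0]
opening: 0.0612
gripper_force: 30.0
clock: 38.3
tool_pos: [0.6157, -0.2695, 0.1607]
orientation: [-180.0, 0.0, -173.5]
force: [-0.0, -0.2, -2.4]
opening: 0.0617
gripper_force: 30.0
pos [0.02 0.   0.04] rot [-0.  0. -0.]
```

Still hanging free, so I'll creep the last few millimetres.

```bash
python3 -m creep '[{"grip":1,"delta_pos":[0.02,0,0.02],"rotation":[0,0,0]},{"grip":1,"delta_pos":[0.02,0,0.02],"rotation":[0,0,0]},{"grip":1,"delta_pos":[0.02,0,0.02],"rotation":[0,0,0]}]'
python3 -m creep '[{"grip":1,"delta_pos":[0,0,0.01],"rotation":[0,0,0]},{"grip":1,"delta_pos":[0,0,0.01],"rotation":[0,0,0]}]'|grep -E "force:|pos"
python3 -m creep '[{"grip":1,"delta_pos":[0,0,0.01],"rotation":[0,0,0]},{"grip":1,"delta_pos":[0,0,0.01],"rotation":[0,0,0]}]'|grep -E "force:|pos"
```

```text
clock: 38.6
tool_pos: [0.6135, -0.2698, 0.1586]
orientation: [-180.0, 0.0, -173.5]
force: [0.6, -0.2, -2.0]
opening: 0.0617
gripper_force: 30.0
tool_pos: [0.6135, -0.2698, 0.1573]
force: [0.4, 0.1, -2.3]
gripper_force: 30.0
tool_pos: [0.6136, -0.2698, 0.1567]
force: [-1.3, 0.2, 0.2]
gripper_force: 30.0
```

Contact. Release, back off, look, and work out the tray pose again.

```bash
python3 -m creep '[{"grip":0,"delta_pos":[0,0,0],"rotation":[0,0,0]},{"grip":0,"delta_pos":[0,0,0],"rotation":[0,0,0]},{"grip":0,"delta_pos":[0,0,0],"rotation":[0,0,0]},{"grip":0,"delta_pos":[0,0,0],"rotation":[0,0,0]},{"grip":0,"delta_pos":[0,0,-0.1],"rotation":[0,0,0]}]'|grep open
python3 -m creep '[{"grip":0,"delta_pos":[0,0,-0.4],"rotation":[0,0,0]},{"grip":0,"delta_pos":[0,0,-0.8],"rotation":[0,0,0]},{"grip":0,"delta_pos":[0.5,0,-0.8],"rotation":[0,0,0]},{"grip":0,"delta_pos":[1,0.4,-0.8],"rotation":[0,0,0]},{"grip":0,"delta_pos":[1,0.7,-0.8],"rotation":[0,0,0]}]'|grep pos
python3 -c "
from h import *
go(.404,-.332,.15,-177.7)
s=snap('scene','s2');im=s['color'][:,:,::-1]
w=snap('wrist')['color'][:,:,::-1]
cv2.imwrite('pics/m1.png',np.vstack([cv2.resize(im[110:245,90:290],None,fx=4,fy=4,interpolation=cv2.INTER_CUBIC)]))
cv2.imwrite('pics/w9.png',w)"
```

```text
opening: 0.087
tool_pos: [0.5031, -0.2121, 0.2474]
pos [ 1.12 -1.08  0.97] rot [0.    0.    0.044]
```

View pics/m1.png

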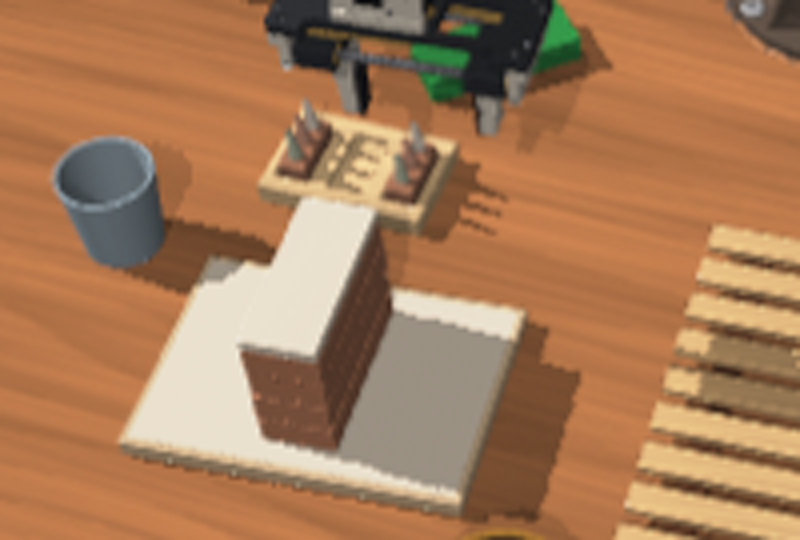

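The pile is square with the batt on top at (310,280). The tray at (360,165) has shifted by about 4 scene pixels, so I'll re-measure it from these corners: (305,102), (460,143), (418,222), (258,182).

```bash
python3 -c "
from h import *
s=snap('scene')
print(fit(ray(s,(np.array([(305,102),(460,143),(418,222),(258,182)])+.5)/4-.5+[90,110],.02),.15,.1))
g=cv2.cvtColor(s['color'],cv2.COLOR_RGB2GRAY)
# wad tops: left (303,158) right (410,180) front-left corners
print(ray(s,(np.array([(287,178),(400,200)])+.5)/4-.5+[90,110],.02))
"
python3 -m creep '[{"grip":0,"delta_pos":[0.4,-0.3,0],"rotation":[0,0,0.044]},{"grip":0,"delta_pos":[0.8,-0.5,0],"rotation":[0,0,0.044]},{"grip":0,"delta_pos":[0.9,-0.7,0],"rotation":[0,0,0.044]},{"grip":0,"delta_pos":[0.9,-0.7,0],"rotation":[0,0,0.044]},{"grip":0,"delta_pos":[0.9,-0.7,0],"rotation":[0,0,0.044]}]'|grep pos
python3 -c "
from h import *
snap('wrist','w10')"
```

```text
[  0.3879  -0.3431 -89.5943   0.1537   0.1002   0.1517   0.1046]
[[ 0.42729146 -0.39544613  0.02      ]
 [ 0.41948625 -0.29081999  0.02      ]]
tool_pos: [0.425, -0.292, 0.2467]
```

View pics/w10.png

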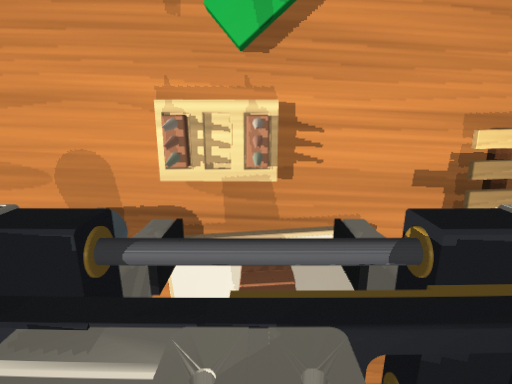

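The wrist view shows the tray at (217,140), with pack 1 at (176,141) and pack 2 at (259,141).

```bash
python3 -c "
from h import *
s=snap('wrist')
print(fit(ray(s,[(154,100),(278,99),(277,181),(160,181)],.02),.15,.1))
for c in([(246,113),(270,113),(270,168),(246,168)],[(163,113),(188,113),(188,169),(163,169)]): print(fit(ray(s,c,.032),.064,.028))
im=cv2.resize(s['color'][85:195,140:300,::-1],None,fx=5,fy=5,interpolation=cv2.INTER_CUBIC)
cv2.imwrite('pics/w11.png',im)"
```

```text
[  0.3904  -0.3434 -87.4049   0.1492   0.1007   0.1505   0.0998]
[ 0.3867 -0.2927  2.5315  0.0281  0.0653  0.0294  0.0653]
[ 0.3916 -0.3918 -0.766   0.0295  0.0667  0.0309  0.0669]
```

View pics/w11.png

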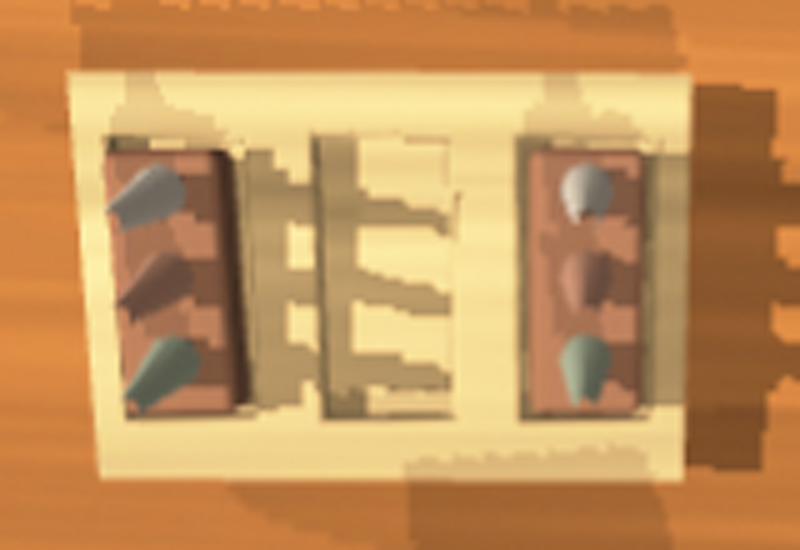

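```bash
python3 -c "
from h import *
go(.3878,-.293,.0455,-177.4)"
python3 -m creep '[{"grip":0.35,"delta_pos":[0.37,0,0.3],"rotation":[0,0,0]},{"grip":0.35,"delta_pos":[0.37,0,0.7],"rotation":[0,0,0]},{"grip":0.35,"delta_pos":[0.37,0,1],"rotation":[0,0,0]},{"grip":0.35,"delta_pos":[0.37,0,1],"rotation":[0,0,0]},{"grip":0.35,"delta_pos":[0.37,0,1],"rotation":[0,0,0]}]'
python3 -c "
from h import *
go(.3878,-.293,.0455,-177.4)
s=snap('wrist','w12')"
```

```text
pos [ 0.38 -0.    2.01] rot [ 0.     0.    -0.001]
clock: 41.25
tool_pos: [0.3886, -0.2928, 0.1469]
orientation: [-180.0, -0.1, -177.4]
force: [0.9, 0.1, -0.8]
opening: 0.0578
gripper_force: 0.0
pos [ 0.01 -0.    1.01] rot [-0.    -0.001  0.   ]
```

```bash
python3 -m creep '[{"grip":0.35,"delta_pos":[0.01,0,0.4],"rotation":[0,0,0]},{"grip":0.35,"delta_pos":[0.01,0,0.7],"rotation":[0,0,0]},{"grip":0.35,"delta_pos":[0.01,0,0.9],"rotation":[0,0,0]},{"grip":0.35,"delta_pos":[0.01,0,1],"rotation":[0,0,0]},{"grip":0.35,"delta_pos":[0.01,0,1],"rotation":[0,0,0]}]'
python3 -m creep '[{"grip":0.35,"delta_pos":[0,0,0.01],"rotation":[0,0,0]},{"grip":1,"delta_pos":[0,0,0.01],"rotation":[0,0,0]},{"grip":1,"delta_pos":[0,0,0.01],"rotation":[0,0,0]},{"grip":1,"delta_pos":[0,0,0.01],"rotation":[0,0,0]},{"grip":1,"delta_pos":[0,0,0.01],"rotation":[0,0,0]}]'
python3 -m creep '[{"grip":1,"delta_pos":[0,0,0],"rotation":[0,0,0]},{"grip":1,"delta_pos":[0,0,0],"rotation":[0,0,0]},{"grip":1,"delta_pos":[0,0,0],"rotation":[0,0,0]}]'
```

```text
clock: 41.8
tool_pos: [0.3874, -0.293, 0.0465]
orientation: [-180.0, -0.0, -177.4]
force: [-0.4, 1.1, -0.3]
opening: 0.0568
gripper_force: 0.0
clock: 42.3
tool_pos: [0.387, -0.293, 0.0458]
orientation: [-180.0, 0.0, -177.5]
force: [0.2, -0.6, 0.5]
opening: 0.0305
gripper_force: 0.2
clock: 42.6
tool_pos: [0.387, -0.293, 0.0457]
orientation: [-180.0, 0.0, -177.5]
force: [-0.4, 1.5, 5.1]
opening: 0.0272
gripper_force: 30.0
```

```bash
python3 -m creep '[{"grip":1,"delta_pos":[0,0,-0.05],"rotation":[0,0,0]},{"grip":1,"delta_pos":[0,0,-0.15],"rotation":[0,0,0]},{"grip":1,"delta_pos":[0,0,-0.4],"rotation":[0,0,0]},{"grip":1,"delta_pos":[0,0,-0.7],"rotation":[0,0,0]},{"grip":1,"delta_pos":[0,0,-1],"rotation":[0,0,0]}]'
python3 -m creep '[{"grip":1,"delta_pos":[0,0,-0.4],"rotation":[0,0,0]},{"grip":1,"delta_pos":[0,0,-0.8],"rotation":[0,0,0]},{"grip":1,"delta_pos":[0,0,-1],"rotation":[0,0,0]}]'>/dev/null
python3 -m creep '[{"grip":1,"delta_pos":[0,0,0],"rotation":[0,0,-0.09]},{"grip":1,"delta_pos":[0,0,0],"rotation":[0,0,-0.18]},{"grip":1,"delta_pos":[0,0,0],"rotation":[0,0,-0.27]},{"grip":1,"delta_pos":[0,0,0],"rotation":[0,0,-0.36]},{"grip":1,"delta_pos":[0,0,0],"rotation":[0,0,-0.45]}]'>/dev/null
python3 -m creep '[{"grip":1,"delta_pos":[0,0,0],"rotation":[0,0,-0.09]},{"grip":1,"delta_pos":[0,0,0],"rotation":[0,0,-0.18]},{"grip":1,"delta_pos":[0,0,0],"rotation":[0,0,-0.27]},{"grip":1,"delta_pos":[0,0,0],"rotation":[0,0,-0.36]},{"grip":1,"delta_pos":[0,0,0],"rotation":[0,0,-0.45]}]'>/dev/null
python3 -m creep '[{"grip":1,"delta_pos":[0,0,0],"rotation":[0,0,-0.09]},{"grip":1,"delta_pos":[0,0,0],"rotation":[0,0,-0.14]},{"grip":1,"delta_pos":[0,0,0],"rotation":[0,0,-0.14]},{"grip":1,"delta_pos":[0,0,0],"rotation":[0,0,-0.14]}]'
python3 -c "
from h import *
snap('scene','s3')
go(.6035,-.1792,.2,-83.5)"
```

```text
clock: 43.1
tool_pos: [0.3864, -0.2928, 0.1469]
orientation: [180.0, -0.0, -177.5]
force: [0.6, -0.3, -1.0]
opening: 0.0277
gripper_force: 30.0
clock: 44.8
tool_pos: [0.3866, -0.2929, 0.2458]
orientation: [-180.0, -0.0, -84.0]
force: [-1.0, -0.5, 0.3]
opening: 0.0275
gripper_force: 30.0
pos [-0.9  -2.28  0.46] rot [-0.    -0.    -0.006]
```

```bash
python3 -m creep '[{"grip":1,"delta_pos":[-0.4,-0.2,0],"rotation":[0,0,0]},{"grip":1,"delta_pos":[-0.8,-0.4,0],"rotation":[0,0,-0.006]},{"grip":1,"delta_pos":[-0.9,-0.8,0],"rotation":[0,0,-0.006]}]'|grep open
python3 -m creep '[{"grip":1,"delta_pos":[0,-0.4,0],"rotation":[0,0,0]},{"grip":1,"delta_pos":[0,-0.8,0],"rotation":[0,0,0]},{"grip":1,"delta_pos":[0,-1,0],"rotation":[0,0,0]}]'|grep open
python3 -m creep '[{"grip":1,"delta_pos":[0,-0.4,0.2],"rotation":[0,0,0]},{"grip":1,"delta_pos":[0,-0.48,0.46],"rotation":[0,0,0]},{"grip":1,"delta_pos":[0,-0.48,0.46],"rotation":[0,0,0]},{"grip":1,"delta_pos":[0,-0.48,0.46],"rotation":[0,0,0]}]'
python3 -c "
from h import *
go(.6035,-.1792,.053,-83.5)"
```

```text
opening: 0.0275
opening: 0.0275
clock: 45.85
tool_pos: [0.6032, -0.1778, 0.1991]
orientation: [179.9, -0.0, -83.4]
force: [0.6, -0.1, 0.1]
opening: 0.0276
gripper_force: 30.0
pos [ 0.01 -0.    1.46] rot [ 0.001 -0.     0.001]
```

```bash
python3 -m creep '[{"grip":1,"delta_pos":[0.01,0,0.3],"rotation":[0,0,0]},{"grip":1,"delta_pos":[0.01,0,0.7],"rotation":[0,0,0]},{"grip":1,"delta_pos":[0.01,0,1],"rotation":[0,0,0]},{"grip":1,"delta_pos":[0.01,0,1],"rotation":[0,0,0]}]'|grep -E "pos|force:"
python3 -m creep '[{"grip":1,"delta_pos":[0,0,0.2],"rotation":[0,0,0]},{"grip":1,"delta_pos":[0,0,0.38],"rotation":[0,0,0]},{"grip":1,"delta_pos":[0,0,0.44],"rotation":[0,0,0]},{"grip":1,"delta_pos":[0,0,0.45],"rotation":[0,0,0]},{"grip":1,"delta_pos":[0,0,0.45],"rotation":[0,0,0]}]'
python3 -m creep '[{"grip":1,"delta_pos":[0,0,0.01],"rotation":[0,0,0]},{"grip":1,"delta_pos":[0,0,0.01],"rotation":[0,0,0]},{"grip":1,"delta_pos":[0,0,0.01],"rotation":[0,0,0]}]'|grep -E "pos|force:"
```

```text
tool_pos: [0.6012, -0.1788, 0.0973]
force: [-0.9, 0.5, -0.6]
gripper_force: 30.0
clock: 46.75
tool_pos: [0.6048, -0.1789, 0.0563]
orientation: [-179.9, -0.0, -83.3]
force: [0.4, 0.4, 0.2]
opening: 0.0277
gripper_force: 30.0
tool_pos: [0.6041, -0.1787, 0.0539]
force: [0.5, -0.3, -0.6]
gripper_force: 30.0
```

```bash
python3 -m creep '[{"grip":1,"delta_pos":[0,0,0.01],"rotation":[0,0,0]},{"grip":1,"delta_pos":[0,0,0.01],"rotation":[0,0,0]},{"grip":1,"delta_pos":[0,0,0.01],"rotation":[0,0,0]}]'|grep -E "pos|force:"
python3 -m creep '[{"grip":1,"delta_pos":[0,0,0.01],"rotation":[0,0,0]},{"grip":1,"delta_pos":[0,0,0.01],"rotation":[0,0,0]},{"grip":1,"delta_pos":[0,0,0.01],"rotation":[0,0,0]}]'|grep -E "pos|force:"
```

```text
tool_pos: [0.6038, -0.1787, 0.0523]
force: [1.0, -0.7, -0.9]
gripper_force: 30.0
tool_pos: [0.6039, -0.1787, 0.0517]
force: [-1.2, 0.2, 5.2]
gripper_force: 30.0
```

Contact, so release and retreat upwards.

```bash
python3 -m creep '[{"grip":0.4,"delta_pos":[0,0,-0.01],"rotation":[0,0,0]},{"grip":0.4,"delta_pos":[0,0,-0.01],"rotation":[0,0,0]},{"grip":0.4,"delta_pos":[0,0,-0.01],"rotation":[0,0,0]},{"grip":0.4,"delta_pos":[0,0,-0.01],"rotation":[0,0,0]}]'|grep open
python3 -m creep '[{"grip":0.4,"delta_pos":[0,0,-0.2],"rotation":[0,0,0]},{"grip":0.4,"delta_pos":[0,0,-0.5],"rotation":[0,0,0]},{"grip":0.4,"delta_pos":[0,0,-0.9],"rotation":[0,0,0]},{"grip":0.4,"delta_pos":[0,0,-1],"rotation":[0,0,0]}]'|grep -E "open|force:"
python3 -m creep '[{"grip":0.4,"delta_pos":[0,0,-0.4],"rotation":[0,0,0]},{"grip":0.4,"delta_pos":[0,0,-0.8],"rotation":[0,0,0]},{"grip":0.4,"delta_pos":[0,0.5,-0.9],"rotation":[0,0,0]},{"grip":0.4,"delta_pos":[0,1,-0.9],"rotation":[0,0,0]},{"grip":0.4,"delta_pos":[0,1,-0.9],"rotation":[0,0,0]}]'
python3 -m creep '[{"grip":0.4,"delta_pos":[0,0.4,0],"rotation":[0,0,0]},{"grip":0.4,"delta_pos":[0,0.8,0],"rotation":[0,0,0]},{"grip":0.4,"delta_pos":[0,0.8,0],"rotation":[0,0,0]},{"grip":0.4,"delta_pos":[0,0.8,0],"rotation":[0,0,0]}]'|grep pos
python3 -c "
from h import *
s=snap('scene','s4');im=s['color'];a=cv2.imread('pics/s2.png')[:,:,::-1]
# difference between before/after pack placing, projected on expected silhouettes
d=np.abs(im.astype(int)-a).sum(2)>60
n,l,st,c=cv2.connectedComponentsWithStats(d.astype(np.uint8))
for i in range(1,n):
    if st[i,4]>12: print(st[i],c[i].round(1))
q=lambda X:np.round(proj(s,X),1).tolist()
y=np.array([-.113,.994,0]);x=np.array([.994,.113,0]);b=np.array([.604,-.1787,.018])
print('wad top',q([b+i*.032*y+j*.014*x+[0,0,.02] for i,j in((1,1),(1,-1),(-1,-1),(-1,1))]),'cone tops',q([b+[0,0,.06]+i*.02*y for i in(-1,0,1)]))
print('batt centre',q([.6137,-.2690,.142]))"
```

```text
opening: 0.0509
force: [0.8, 1.1, 1.0]
opening: 0.0524
gripper_force: 0.0
clock: 48.95
tool_pos: [0.4993, -0.1905, 0.2428]
orientation: [180.0, 0.1, -83.4]
force: [1.3, -0.5, 0.9]
opening: 0.0528
gripper_force: 0.0
tool_pos: [0.4246, -0.1997, 0.2428]
[ 156    0  123  144 8473] [207.5  61.3]
[188   1  10  10  19] [192.9   5.9]
[ 276    0   58   53 1260] [298.8  19.8]
[364   0   8  37  54] [367.7  15.9]
[280  51   7  14  49] [282.8  55.9]
[479  86  11  20  30] [484.1  95.2]
[405 108  72  28 387] [453.6 120.8]
[199 110  17  10  83] [205.9 114.6]
[186 141  17  21 177] [194.3 152.5]
[389 140 123  38 717] [467.5 160.7]
[490 141  22   8  63] [503.7 143.9]
[208 155   9   6  22] [211.3 157.5]
[206 160   9   4  17] [209.4 161.7]
[204 164  10   5  18] [208.1 165.9]
[293 171  37  11 186] [311.6 176.6]
[281 177  45  15 210] [306.7 184.1]
[ 257  182  255  105 5921] [421.6 231.9]
[274 189  25   7  76] [287.4 191.5]
[329 189  46  12 222] [352.4 194.1]
[266 193  35  11 178] [280.4 198.2]
[188 195  23  19 270] [199.4 205.1]
[302 200   8   5  17] [304.9 201.6]
[320 208  47  11 113] [341.7 212.6]
[333 226   6   5  24] [335.5 228.3]
[368 234   3   6  16] [369.  236.5]
wad top [[206.7, 209.5], [209.1, 202.7], [189.8, 199.3], [187.2, 206.1]] cone tops [[190.8, 195.5], [197.0, 196.6], [203.2, 197.7]]
batt centre [[166.3, 178.4]]
```

The changed pixels at (188–211, 195–214) match the upright pack's expected outline, and the pile and the rest of the tray show no change. Last check: have the bystanders and damp tiles moved since the start?

```bash
python3 -c "
from h import *
a=cv2.imread('pics/s0.png');b=cv2.imread('pics/s4.png')
for n,(x,y,w,h) in dict(jar=(393,228,42,42),bowl=(192,238,48,44),cup=(102,142,32,38),E=(290,208,42,56),F=(330,215,42,56)).items():
    r=cv2.matchTemplate(cv2.Canny(b[y-12:y+h+12,x-12:x+w+12],60,150),cv2.Canny(a[y:y+h,x:x+w],60,150),cv2.TM_CCOEFF_NORMED);_,v,_,p=cv2.minMaxLoc(r);print(n,round(v,2),p[0]-12,p[1]-12)
s=snap('scene');print(ray(s,[(413,262)],0))
o=ctrl.get_obs();print(o['clock'],o['tool_pos'])"
```

```text
jar 0.92 0 0
bowl 0.9 0 0
cup 0.96 0 0
E 0.66 0 0
F 0.77 0 0
[[0.57194132 0.50112416 0.        ]]
49.45 [ 0.42570608 -0.19959488  0.24248363]
```

Everything is in place, so I'll hand the job in.

```bash
python3 -c "
from plant import ctrl
print(ctrl.close_job())"
```

```text
the job is handed in; nothing more can be done
None
```

The job is handed in, with no verdict shown: four dry tiles (about 4.0 N each) are piled mid-shelf under the batt, the two damp ones (about 5.4 N) are back on the slats, one cone pack stands beside the pile and the other is still in the tray, and image checks found the bowl, cup and jar unmoved.

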